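Load the counter polisher and set its speed

TASK

Get the malachite counters ready for polishing: fit every polishing cup that is standing on the bench into a socket of the polisher, working each one down with a twist until it is fully home, and put all the green counters into the cups with at least one in every cup (cups may be filled before or after they are fitted). Don't force a cup straight down, or you will drive the sprung carrier onto its stops. Only when all cups and counters are in, turn the speed dial to the yellow mark; leave the mallet, try square and scoop where they lie.

Things in the scene. Friction and masses are not known exactly. Their poses are not given: they have to be found in the camera images.
- cup1: open-topped polishing cup, upright, 66 mm across, 95 mm tall, 0.22 kg; origin at the centre of its underside. Lowest 40 mm: solid black rubber foot 62 mm across, its bottom 8 mm tapering to 54 mm. Above: thin aluminium bowl (mouth 60 mm wide, inner floor 44 mm above the underside) with an orange line at its base; grip it there, 47 to 93 mm above the underside. 2 or 3 of the 3 are present.
- cup2: open-topped polishing cup, upright, 66 mm across, 95 mm tall, 0.22 kg; origin at the centre of its underside. Lowest 40 mm: solid black rubber foot 62 mm across, its bottom 8 mm tapering to 54 mm. Above: thin aluminium bowl (mouth 60 mm wide, inner floor 44 mm above the underside) with an orange line at its base; grip it there, 47 to 93 mm above the underside. 2 or 3 of the 3 are present.
- cup3: open-topped polishing cup, upright, 66 mm across, 95 mm tall, 0.22 kg; origin at the centre of its underside. Lowest 40 mm: solid black rubber foot 62 mm across, its bottom 8 mm tapering to 54 mm. Above: thin aluminium bowl (mouth 60 mm wide, inner floor 44 mm above the underside) with an orange line at its base; grip it there, 47 to 93 mm above the underside. 2 or 3 of the 3 are present.
- counter1: polished dark-green malachite disc, 44 mm across, 17 mm thick, 0.10 kg; origin at the centre of its underside. Starts flat on the bench. Three or four of the four are present.
- counter2: polished dark-green malachite disc, 44 mm across, 17 mm thick, 0.10 kg; origin at the centre of its underside. Starts flat on the bench. Three or four of the four are present.
- counter3: polished dark-green malachite disc, 44 mm across, 17 mm thick, 0.10 kg; origin at the centre of its underside. Starts flat on the bench. Three or four of the four are present.
- counter4: polished dark-green malachite disc, 44 mm across, 17 mm thick, 0.10 kg; origin at the centre of its underside. Starts flat on the bench. Three or four of the four are present.
- socket1 (a point): centre of the floor of one of three equal sockets (90 mm above the bench, axes 121 mm apart): grey upright sleeves, bore 65 mm, 42 mm deep, 75 mm outside, on the round aluminium carrier; z points up. Three rubber-nosed spring plungers in its wall, 24 mm above the floor, grip the cup's foot. Home: the cup's underside rests on the floor; it stays by friction. Any cup fits any socket.
- socket2 (a point): centre of the floor of one of three equal sockets (90 mm above the bench, axes 121 mm apart): grey upright sleeves, bore 65 mm, 42 mm deep, 75 mm outside, on the round aluminium carrier; z points up. Three rubber-nosed spring plungers in its wall, 24 mm above the floor, grip the cup's foot. Home: the cup's underside rests on the floor; it stays by friction. Any cup fits any socket.
- socket3 (a point): centre of the floor of one of three equal sockets (90 mm above the bench, axes 121 mm apart): grey upright sleeves, bore 65 mm, 42 mm deep, 75 mm outside, on the round aluminium carrier; z points up. Three rubber-nosed spring plungers in its wall, 24 mm above the floor, grip the cup's foot. Home: the cup's underside rests on the floor; it stays by friction. Any cup fits any socket.
- carrier (a joint): how far (m) the spring-mounted carrier with the sockets has sunk: 0 empty, about 4 N per mm, stops at 0.010; fitted cups and counters sink it by up to 3 mm. A cup set in stops on the plungers some 21 mm above the floor. A straight push would take it onto the stops before the cup slides; while turned to and fro (1 to 2 N m) it goes down at 5 to 15 N if it turns some 0.1 rad or more per mm of descent.
- dial (a joint): speed dial on the console at the polisher's right-hand end (-y side): rad, 0 to 4.71, growing clockwise seen from above; the yellow mark (a yellow bar, the seventh tick of eleven on the scale) is at 2.827. It starts well below that. Light friction (0.06 N m), stays where it is left.
- dial_grip (a point): on the dial's axis at the height to grip it: the dial's finger bar is 46 mm long (along this point's x axis), 14 mm wide and 32 mm tall, its top 7 mm above this point and 38 mm above the knob's foot; a white line on top towards -x is the pointer. The point turns with the dial.
- polisher: the teal polisher housing, fixed: 270 (x) by 280 (y) mm, 56 mm high, with a console 150 mm wide reaching to 255 mm on its -y side; origin on the bench under the carrier's axis, its front facing the robot. The carrier disc (260 mm across) floats at 82 to 90 mm above the bench.
- mallet: bystander: mahogany mallet lying down, head 85 by 130 by 70 mm, 290 mm long over all, handle along its -x; origin on the bench near mid-length. Leave alone.
- trysquare: bystander: brass try square lying flat, mahogany stock 115 mm along x, brass blade 160 mm along y; origin under the middle of the stock. Leave alone.
- scoop: bystander: cedar scoop about 175 mm long along x, 60 mm wide, 36 mm high. Leave alone.
There are look-alikes about, which are no part of the job. What is shaped like the counter4 but brown or red is not meant.

How it is judged:
By the outcome, as a careful person would: the job done as asked, in the order asked, and still so for the second after the job is handed in, with the robot touching nothing.
Of cup1, cup2, cup3 only 2 to 3 are there at a start; the rules pass over those that are not, and their reading is None.
Of counter1, counter2, counter3, counter4 only 3 to 4 are there at a start; the rules pass over those that are not, and their reading is None.
At some moment in a run one of counter1, counter2, counter3, counter4 may be knocked a few centimetres aside while the robot is not near it.
It also fails if it takes over 210 s, if anything falls off the work surface, if the arm or the gripper's body presses on something with over 40 N, if the wrist force passes 120 N, or if a joint passes its speed limit or range.

ROBOT

A 6-joint arm with a two-finger parallel gripper is mounted at the origin on the work surface. World frame = base frame: x ahead of the robot, y to its left, z up, the work surface at z = 0. Lengths are in m, angles in rad, forces in N, time in s.
With the tool pointing down it reaches from about 0.275 to 0.775 m from the base axis. Payload 14.6 kg.
Tool frame: the origin (TCP) lies midway between the tips of the shut fingers; the grasp point (between the pads) lies bot.hold_point_z behind it (bot.hold_point_z is the distance from the TCP to the grasp point, in m); z points along the fingers, y is the direction in which the jaws open and shut (so a half turn about z gives the same grasp; the last joint's range is limited). The gripper opens to 85 mm and grips with 20 to 120 N. Pads are 22 mm wide; open, the fingers measure 114 mm over their backs; the gripper's body (76 mm by 85 mm) begins 54 mm behind the grasp point. The pads swing forward as they close: fully open they stand 13 mm farther back than shut.
Start: joints at [-1.375, 0.263, -0.048, 1.259, 0, 1.415], TCP at [0.18, -0.493, 0.231] pointing down, gripper open.
Joint ranges: [-2.65, 2.65], [-0.89, 1.7], [-1.18, 1.37], [-2.13, 2.11], [-1.35, 1.29], [-3.14, 3.14]. Speed limits (rad/s): [1.89, 1.89, 2.57, 2.79, 3.14, 3.14].

INTERFACE

Orientations are given as a rotation vector (axis times angle).
In Python, from station import bot, cams gives the robot as it stands. The module is installed in compiled form; this text tells all that it offers.
- The arm moves only by the tool arm_command, never from a script. Its argument "moves" is a list of rows, each an object of numbers: "ax", "ay", "az": the turn, a rotation vector about the tool's x, y, z in degrees; "dx", "dy", "dz": the shift along the tool's x, y, z in m; "claw": the finger opening in m, from 0 to 0.0854. A call has 1 to 5 rows; each row is the pose to reach, as a shift and turn from the pose commanded when the call began, along the tool's axes at that moment; what a row does not reach only later rows make up. A row lasts 1/8 s, in which the tool goes at most 62.5 mm and 10.7 degrees, less where a joint would pass 70% of its speed; a pose out of reach is approached as far as the arm can. A call with a gripper value outside its range is refused whole. The fingers move at their own pace and stop on an object; "force" is the grip in N (left out, the last holds). Time passes only in rows, so rows that repeat a pose let the fingers close. It gives the time, the measured TCP pose, the force and the opening at its end, in the units of the state.
- bot.get_state(): the state, without advancing time (a new reading comes with each control period).
- cams.capture(name): name is "side" or "top"; returns a dict with "pixels" (480x640x3 uint8, blue, green, red), "fovy" (degrees; the focal length in pixels is half the picture's height over the tangent of half this angle, whatever the lens; pixels are square), "cx", "cy" (the principal point, pixels), "dist_coeffs" ([k1, k2, p1, p2, k3] as OpenCV has them; the pictures are not rectified), "camera_from_world" (4x4, takes a point from world to camera coordinates). Camera axes: x right, y down, z forward; pixel columns grow to the right and rows downward; lengths in m; the calibration is good to about 2 mm. A picture is of the moment at which its call begins. There is no depth.
- bot.job_done(): hands the job in, once; it reports no verdict.
The state is a dict: "clock": time; "qpos": joint angles; "joint_vel": joint speeds; "joint_torque": joint torques, N m; "ee_pos": TCP position; "tool_rot": TCP orientation; "wrist_force": force on the tool from outside, world axes, zero at the start; "wrist_torque": the same for the moment, N m; "opening": finger opening in m.
Only numpy, scipy, OpenCV 4.12 (cv2) and the standard library are available. Lean on these libraries where they do the work, as an engineer would, in place of code of your own. Each camera call takes 0.05 s, during which the arm holds its last target. There are 200 camera calls.

## Working session

There is one attempt and no reset: what is moved stays moved. The work goes in short steps, Python scripts to look and compute and a tool call to move; the robot and the scene stay as the last step left them, time stands still between calls to the robot, and variables do not carry over. Pictures are saved under pics/ and viewed, about 12 in all and at most 16, crops included, and the job is handed in when it is done.

Besides the shell and the picture viewer there is one more tool, called after ">>>" as name(argument=value, ...) on one line, values as JSON. arm_command: Moves the arm, as the interface text tells. Its arguments: {"type":"object","properties":{"moves":{"type":"array"},"force":{"type":"number"}},"required":["moves"]}

```bash
mkdir -p pics; cat > h.py <<'E'
import numpy as np, cv2
from station import bot, cams
def cap(n):
    c=cams.capture(n); h=c["pixels"].shape[0]
    f=h/2/np.tan(np.radians(c["fovy"])/2)
    c["K"]=np.array([[f,0,c["cx"]],[0,f,c["cy"]],[0,0,1]]); c["D"]=np.array(c["dist_coeffs"],float)
    c["T"]=np.array(c["camera_from_world"]); return c
def ray(c,uv):
    p=cv2.undistortPoints(np.array(uv,float).reshape(-1,1,2),c["K"],c["D"]).reshape(-1,2)
    R,t=c["T"][:3,:3],c["T"][:3,3]
    return -R.T@t, np.c_[p,np.ones(len(p))]@R
def onz(c,uv,z):
    o,d=ray(c,uv); return o+d*((z-o[2])/d[:,2])[:,None]
def proj(c,P):
    return cv2.projectPoints(np.array(P,float).reshape(-1,1,3),cv2.Rodrigues(c["T"][:3,:3])[0],c["T"][:3,3],c["K"],c["D"])[0].reshape(-1,2)
def st():
    s=bot.get_state(); print({k:np.round(s[k],4).tolist() for k in("clock","qpos","ee_pos","tool_rot","wrist_force","wrist_torque","opening")})
    return s
E
python3 - <<'E'
from h import *
for n in("top","side"):
    c=cap(n); cv2.imwrite(f"pics/{n}0.png",c["pixels"]); print(n,c["fovy"],c["D"],np.round(c["T"],3).tolist())
st(); print(bot.hold_point_z)
E
```

```text
top 51.93523342540823 [-0.0835852  0.         0.         0.         0.       ] [[-0.003, -1.0, 0.007, 0.028], [-0.987, 0.002, -0.159, 0.552], [0.159, -0.007, -0.987, 1.203], [0.0, 0.0, 0.0, 1.0]]
side 44.35945524535802 [-0.13914769  0.          0.          0.          0.        ] [[-0.979, -0.203, -0.023, 0.555], [-0.108, 0.606, -0.788, 0.115], [0.174, -0.769, -0.615, 1.239], [0.0, 0.0, 0.0, 1.0]]
{'clock': 0.1, 'qpos': [-1.3753, 0.2635, -0.0489, 1.2594, -0.0, 1.4155], 'ee_pos': [0.1804, -0.4928, 0.2309], 'tool_rot': [-3.0924, -0.548, 0.0], 'wrist_force': [-0.6882, -0.4696, 0.4804], 'wrist_torque': [-0.0252, 0.0238, 0.0672], 'opening': 0.0855}
0.0187
```

View pics/top0.png

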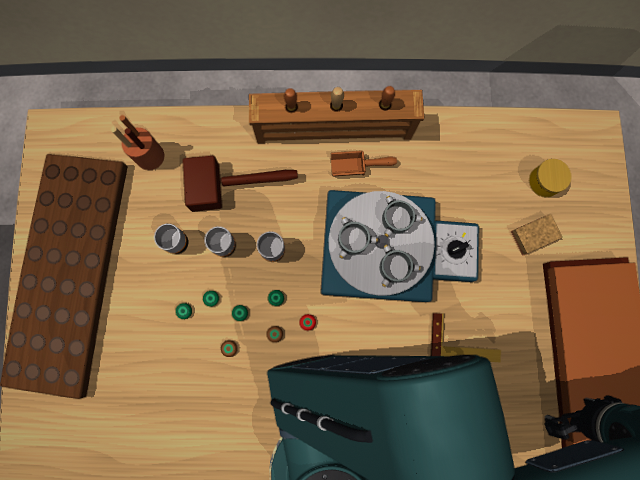

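View pics/side0.png

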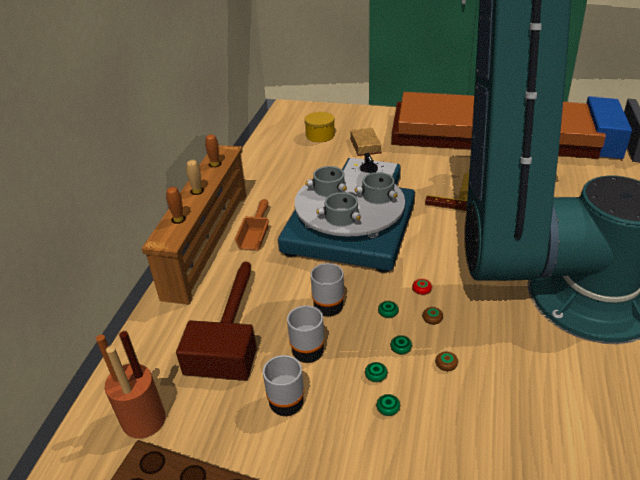

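Top view: three cups at about (171,238), (220,241), (271,246). Green discs at (184,311), (211,298), (240,313), (276,298). The look-alikes are brown at (229,348) and (275,334), and red at (308,322). The polisher sockets are at about (354,239), (399,216), (399,266), with the dial at (457,250). I choose the four fully green discs and will check them in one close crop.

```bash
python3 - <<'E'
from h import *
t=cap("top");s=cap("side")
a=t["pixels"][205:365,150:330]; b=t["pixels"][180:310,315:490]
a=cv2.resize(a,None,fx=4,fy=4,interpolation=cv2.INTER_CUBIC)[:600]; cv2.imwrite("pics/cropA.png",a)
cv2.imwrite("pics/cropB.png",cv2.resize(b,None,fx=4.5,fy=4.5,interpolation=cv2.INTER_CUBIC))
for n,c in(("top",t),("side",s)):
    hsv=cv2.cvtColor(c["pixels"],cv2.COLOR_BGR2HSV)
    m=cv2.inRange(hsv,(65,110,30),(85,255,255))
    k,_,stt,cen=cv2.connectedComponentsWithStats(cv2.morphologyEx(m,cv2.MORPH_CLOSE,np.ones((3,3))))
    for i in range(1,k):
        x,y,w,h,A=stt[i]
        if 50<A<900 and w<40 and (y>280 if n=="top" else y>250):
            # bbox centre
            u=[x+(w-1)/2,y+(h-1)/2]
            print(n,"green",np.round(cen[i],1),stt[i],np.round(onz(c,[u],.010)[0,:2],4))
    # dark pixels & grey cups
g=[(171,238),(220,241),(271,246)]
print("cups mouth approx",np.round(onz(t,g,.095)[:,:2],3))
print("side mouths",np.round(onz(s,[(283,374),(306,326),(327,282)],.095)[:,:2],3))
print("sockets",np.round(onz(t,[(354,238),(399,215),(399,266)],.132)[:,:2],3), np.round(onz(s,[(329,180),(342,205),(379,185)],.132)[:,:2],3))
print("dial",np.round(onz(t,[(457,250)],.09),3))
E
```

```text
top green [210.4 298.1] [203 291  16  15 189] [0.4315 0.2995]
top green [275.8 297.5] [268 290  16  16 191] [0.4328 0.1322]
top green [183.4 310.8] [176 303  16  16 193] [0.3993 0.3683]
top green [239.4 312.7] [232 305  16  16 190] [0.3945 0.224 ]
side green [492.1 274.5] [487 270  13   9  51] [ 0.2209 -0.0176]
side green [539.3 284.2] [531 273  17  23 145] [ 0.1211 -0.0014]
side green [387.9 309.1] [379 302  19  15 237] [0.4341 0.1311]
side green [400.7 344.6] [391 336  20  18 278] [0.3968 0.2234]
side green [446.6 357.8] [441 354  12   9  53] [0.3069 0.2422]
side green [375.8 371.6] [366 363  21  19 313] [0.4328 0.299 ]
side green [387.8 404.5] [377 395  23  20 362] [0.4006 0.3675]
cups mouth approx [[0.573 0.384]
 [0.565 0.263]
 [0.552 0.138]]
side mouths [[0.575 0.401]
 [0.564 0.287]
 [0.552 0.164]]
sockets [[ 0.565 -0.061]
 [ 0.621 -0.169]
 [ 0.498 -0.166]] [[ 0.615 -0.145]
 [ 0.565 -0.048]
 [ 0.497 -0.143]]
dial [[ 0.543 -0.318  0.09 ]]
```

View pics/cropA.png

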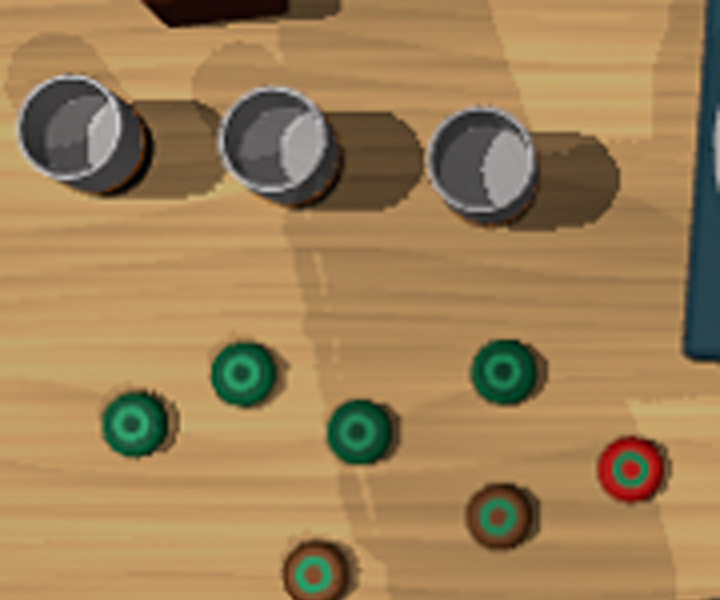

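View pics/cropB.png

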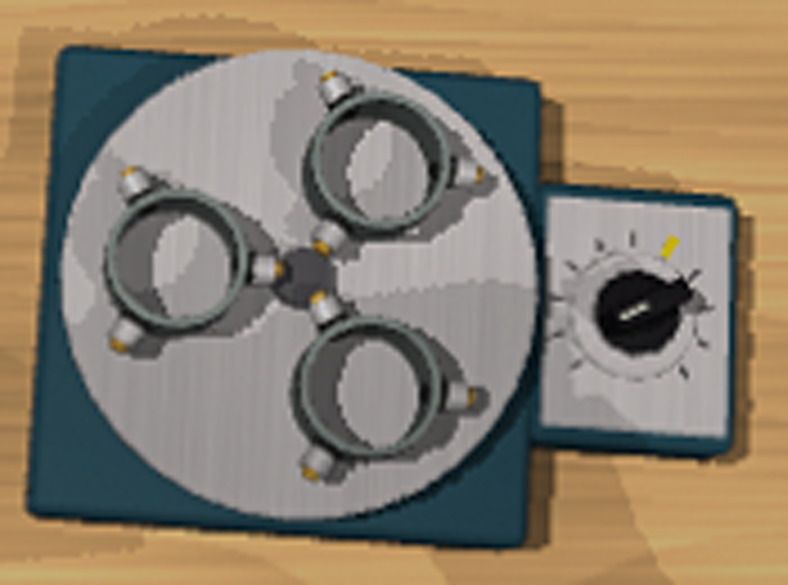

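Crop A confirms four all-green discs, with the brown- and red-rimmed ones as decoys. Crop B shows three sockets, the yellow bar at crop (670,246), and the dial pointer at lower left near tick 2. Next I refine the cup and socket positions and start moving.

```bash
cat >> h.py <<'E'
from scipy.spatial.transform import Rotation as Ro
def go(x,y,z,yaw=180):
    "shift/turn from measured pose to a tool-down pose"
    s=bot.get_state(); R=Ro.from_rotvec(s["tool_rot"]); p=np.array(s["ee_pos"])
    T=Ro.from_euler("z",yaw,degrees=True)*Ro.from_rotvec([np.pi,0,0])
    print("d",np.round(R.inv().apply(np.array([x,y,z])-p),4),"a",np.round((R.inv()*T).as_rotvec(degrees=True),1))
E
python3 - <<'E'
from h import *
from scipy.optimize import least_squares
t=cap("top")
A=lambda u:(np.array(u)+.5)/4-.5+[150,205]
B=lambda u:(np.array(u)+.5)/4.5-.5+[315,180]
print("cups",np.round(onz(t,A([(71.5,128),(273,140),(483,160)]),.095)[:,:2],4))
S=onz(t,B([(176,259.5),(380,160),(367.5,387.5)]),.132)[:,:2]
print("sock",np.round(S,4),[round(float(np.linalg.norm(S[i]-S[i-1])),4) for i in range(3)])
r=.121/3**.5
f=lambda p:np.array([[p[0]+r*np.cos(p[2]+k*2*np.pi/3),p[1]+r*np.sin(p[2]+k*2*np.pi/3)] for k in(0,2,1)])
q=least_squares(lambda p:(f(p)-S).ravel(),[S[:,0].mean(),S[:,1].mean(),np.pi/2]); print(q.x,np.round(f(q.x),4))
print("dial centre ring z.056?",np.round(onz(t,B([(632,308)]),.056),3),"line",np.round(onz(t,B([(618,320),(650,305)]),.094),4))
go(.400,.3675,.2); st()
E
```

```text
cups [[0.5761 0.3925]
 [0.5684 0.2679]
 [0.5557 0.1395]]
sock [[ 0.5667 -0.0604]
 [ 0.6203 -0.1696]
 [ 0.4987 -0.1594]] [0.1201, 0.1217, 0.122]
[ 0.56190134 -0.12979215  1.49437256] [[ 0.5672 -0.0601]
 [ 0.6196 -0.1692]
 [ 0.4989 -0.16  ]]
dial centre ring z.056? [[ 0.553 -0.323  0.056]] line [[ 0.5401 -0.3042  0.094 ]
 [ 0.5484 -0.3223  0.094 ]]
d [ 0.5019 -0.7325  0.0315] a [   0.    -0.  -159.9]
{'clock': 0.25, 'qpos': [-1.3753, 0.2633, -0.0485, 1.2594, 0.0, 1.4155], 'ee_pos': [0.1804, -0.4929, 0.2311], 'tool_rot': [-3.0929, -0.5481, -0.0], 'wrist_force': [0.4051, -0.8067, -0.0479], 'wrist_torque': [0.0228, -0.0067, -0.043], 'opening': 0.0857}
```

>>> arm_command(moves=[{"az": -50, "dz": -0.1}, {"az": -50, "dz": -0.1}, {"az": -50, "dz": -0.1}, {"az": -50, "dz": -0.1}, {"az": -50, "dz": -0.1}], force=60)

```text
invalid input
```

>>> arm_command(moves=[{"az": -50}, {"az": -50}, {"az": -50}, {"az": -50}, {"az": -50}])

```text
invalid input
```

>>> arm_command(moves=[{"az": -50}, {"az": -50}, {"az": -50}, {"az": -50}, {"az": -50}])

```text
invalid input
```

>>> arm_command(moves=[{"ax": 0, "ay": 0, "az": -10, "dx": 0, "dy": 0, "dz": -0.05, "claw": 0.085}, {"ax": 0, "ay": 0, "az": -50, "dx": 0, "dy": 0, "dz": -0.1, "claw": 0.085}], force=60)

```text
clock: 0.5
ee_pos: [0.1803, -0.4926, 0.3324]
tool_rot: [-2.94, -1.104, -0.0]
wrist_force: [0.1, -0.8, 0.0]
opening: 0.0852
```

>>> arm_command(moves=[{"ax": 0, "ay": 0, "az": -50, "dx": 0, "dy": 0, "dz": 0, "claw": 0.058}, {"ax": 0, "ay": 0, "az": -50, "dx": 0, "dy": 0, "dz": 0, "claw": 0.058}, {"ax": 0, "ay": 0, "az": -50, "dx": 0, "dy": 0, "dz": 0, "claw": 0.058}, {"ax": 0, "ay": 0, "az": -50, "dx": 0, "dy": 0, "dz": 0, "claw": 0.058}, {"ax": 0, "ay": 0, "az": -50, "dx": 0, "dy": 0, "dz": 0, "claw": 0.058}])

```text
clock: 1.12
ee_pos: [0.1804, -0.493, 0.3312]
tool_rot: [-2.199, -2.243, -0.0]
wrist_force: [-0.0, 0.3, 0.8]
opening: 0.0583
```

>>> arm_command(moves=[{"ax": 0, "ay": 0, "az": -50, "dx": 0, "dy": 0, "dz": 0, "claw": 0.058}, {"ax": 0, "ay": 0, "az": -50, "dx": 0, "dy": 0, "dz": 0, "claw": 0.058}, {"ax": 0, "ay": 0, "az": -50, "dx": 0, "dy": 0, "dz": 0, "claw": 0.058}, {"ax": 0, "ay": 0, "az": -50, "dx": 0, "dy": 0, "dz": 0, "claw": 0.058}, {"ax": 0, "ay": 0, "az": -50, "dx": 0, "dy": 0, "dz": 0, "claw": 0.058}])

```text
clock: 1.75
ee_pos: [0.1804, -0.493, 0.3312]
tool_rot: [-1.045, -2.962, -0.0]
wrist_force: [-0.5, -0.1, -0.8]
opening: 0.0585
```

```bash
python3 -c "
from h import *
go(.400,.3675,.1);st()"
```

```text
d [0.369  0.8077 0.2314] a [  0.   -0.  -38.9]
{'clock': 1.75, 'qpos': [-1.3753, 0.2557, 0.2102, 1.5254, -0.0, -0.6969], 'ee_pos': [0.1804, -0.493, 0.3312], 'tool_rot': [-1.0453, -2.9625, -0.0003], 'wrist_force': [-0.4668, -0.1221, -0.812], 'wrist_torque': [-0.0401, 0.0072, 0.0469], 'opening': 0.0585}
```

>>> arm_command(moves=[{"ax": 0, "ay": 0, "az": -38.9, "dx": 0.369, "dy": 0.808, "dz": 0, "claw": 0.058}, {"ax": 0, "ay": 0, "az": -38.9, "dx": 0.369, "dy": 0.808, "dz": 0, "claw": 0.058}, {"ax": 0, "ay": 0, "az": -38.9, "dx": 0.369, "dy": 0.808, "dz": 0, "claw": 0.058}, {"ax": 0, "ay": 0, "az": -38.9, "dx": 0.369, "dy": 0.808, "dz": 0, "claw": 0.058}, {"ax": 0, "ay": 0, "az": -38.9, "dx": 0.369, "dy": 0.808, "dz": 0, "claw": 0.058}])

```text
clock: 2.38
ee_pos: [0.2591, -0.1888, 0.3313]
tool_rot: [0.006, 3.141, -0.0]
wrist_force: [1.4, -0.9, 0.3]
opening: 0.0582
```

```bash
python3 -c "
from h import *
go(.400,.3675,.15);st()"
```

```text
d [-0.1387  0.5568  0.1812] a [-0.   0.  -0.2]
{'clock': 2.375, 'qpos': [-0.8858, -0.1082, -0.1952, 1.4833, 0.0002, -0.8821], 'ee_pos': [0.2591, -0.1888, 0.3313], 'tool_rot': [0.0058, 3.1411, -0.0004], 'wrist_force': [1.3622, -0.9437, 0.2725], 'wrist_torque': [-0.0852, -0.0656, -0.0408], 'opening': 0.0582}
```

>>> arm_command(moves=[{"ax": 0, "ay": 0, "az": 0, "dx": -0.07, "dy": 0.278, "dz": 0, "claw": 0.058}, {"ax": 0, "ay": 0, "az": 0, "dx": -0.07, "dy": 0.278, "dz": 0, "claw": 0.058}, {"ax": 0, "ay": 0, "az": 0, "dx": -0.07, "dy": 0.278, "dz": 0, "claw": 0.058}, {"ax": 0, "ay": 0, "az": 0, "dx": -0.07, "dy": 0.278, "dz": 0, "claw": 0.058}, {"ax": 0, "ay": 0, "az": 0, "dx": -0.07, "dy": 0.278, "dz": 0, "claw": 0.058}])

```text
clock: 3.0
ee_pos: [0.3256, 0.0628, 0.3315]
tool_rot: [0.007, 3.141, -0.0]
wrist_force: [0.6, -1.8, -0.3]
opening: 0.058
```

>>> arm_command(moves=[{"ax": 0, "ay": 0, "az": 0, "dx": -0.069, "dy": 0.278, "dz": 0.18, "claw": 0.058}, {"ax": 0, "ay": 0, "az": 0, "dx": -0.069, "dy": 0.278, "dz": 0.18, "claw": 0.058}, {"ax": 0, "ay": 0, "az": 0, "dx": -0.069, "dy": 0.278, "dz": 0.18, "claw": 0.058}, {"ax": 0, "ay": 0, "az": 0, "dx": -0.069, "dy": 0.278, "dz": 0.18, "claw": 0.058}, {"ax": 0, "ay": 0, "az": 0, "dx": -0.069, "dy": 0.278, "dz": 0.18, "claw": 0.058}])

```text
clock: 3.62
ee_pos: [0.3905, 0.3195, 0.164]
tool_rot: [0.006, 3.141, 0.0]
wrist_force: [1.7, -0.4, 0.4]
opening: 0.0578
```

```bash
cat >> h.py <<'E'
def pic(n,name,box,f):
    c=cap(n); x,y,w,h=box; cv2.imwrite(f"pics/{name}.png",cv2.resize(c["pixels"][y:y+h,x:x+w],None,fx=f,fy=f,interpolation=cv2.INTER_CUBIC))
def greens():
    for n in("top","side"):
        c=cap(n); hsv=cv2.cvtColor(c["pixels"],cv2.COLOR_BGR2HSV)
        m=cv2.inRange(hsv,(65,110,30),(85,255,255))
        k,_,stt,_=cv2.connectedComponentsWithStats(cv2.morphologyEx(m,cv2.MORPH_CLOSE,np.ones((3,3))))
        for i in range(1,k):
            x,y,w,h,A=stt[i]; P=onz(c,[[x+(w-1)/2,y+(h-1)/2]],.010)[0]
            if A>120 and w<40 and .3<P[0]<.5 and .05<P[1]<.45: print(n,"green",A,np.round(P[:2],4))
E
python3 -c "
from h import *
go(.400,.368,.002);go(.576,.3925,.11);st();greens()"
```

```text
d [-0.0093  0.0485  0.162 ] a [ 0.   0.  -0.2]
d [-0.1852  0.0737  0.054 ] a [ 0.   0.  -0.2]
{'clock': 3.625, 'qpos': [0.5242, 0.2593, -0.2411, 1.0701, -0.0001, 0.5282], 'ee_pos': [0.3905, 0.3195, 0.164], 'tool_rot': [0.0063, 3.1412, 0.0001], 'wrist_force': [1.7411, -0.376, 0.433], 'wrist_torque': [-0.037, -0.0528, -0.0055], 'opening': 0.0578}
top green 190 [0.4315 0.2995]
top green 192 [0.4328 0.1322]
top green 190 [0.3945 0.224 ]
side green 151 [0.441  0.1338]
side green 206 [0.3965 0.226 ]
side green 314 [0.4337 0.2991]
side green 360 [0.4006 0.3675]
```

>>> arm_command(moves=[{"ax": 0, "ay": 0, "az": 0, "dx": -0.0093, "dy": 0.0485, "dz": 0.1, "claw": 0.058}, {"ax": 0, "ay": 0, "az": 0, "dx": -0.0093, "dy": 0.0485, "dz": 0.1, "claw": 0.058}, {"ax": 0, "ay": 0, "az": 0, "dx": -0.0093, "dy": 0.0485, "dz": 0.1, "claw": 0.058}, {"ax": 0, "ay": 0, "az": 0, "dx": -0.0093, "dy": 0.0485, "dz": 0.1, "claw": 0.058}])

```text
clock: 4.22
ee_pos: [0.4003, 0.3656, 0.0665]
tool_rot: [0.007, 3.141, 0.001]
wrist_force: [-0.2, 0.4, 0.5]
opening: 0.0579
```

```bash
python3 -c "
from h import *
go(.400,.368,.002)"
```

```text
d [0.0004 0.0024 0.0645] a [ 0.   0.  -0.3]
```

>>> arm_command(moves=[{"ax": 0, "ay": 0, "az": 0, "dx": 0, "dy": 0.002, "dz": 0.035, "claw": 0.058}, {"ax": 0, "ay": 0, "az": 0, "dx": 0, "dy": 0.002, "dz": 0.064, "claw": 0.058}, {"ax": 0, "ay": 0, "az": 0, "dx": 0, "dy": 0.002, "dz": 0.064, "claw": 0.058}, {"ax": 0, "ay": 0, "az": 0, "dx": 0, "dy": 0.002, "dz": 0.064, "claw": 0.036}, {"ax": 0, "ay": 0, "az": 0, "dx": 0, "dy": 0.002, "dz": 0.064, "claw": 0.036}])

```text
clock: 4.85
ee_pos: [0.4009, 0.3682, 0.0035]
tool_rot: [0.008, 3.139, 0.002]
wrist_force: [-2.8, -2.8, 9.5]
opening: 0.0416
```

```bash
python3 -c "
from h import *
st()"
```

```text
{'clock': 4.85, 'qpos': [0.5934, 0.4653, -0.4085, 0.6942, -0.0005, 0.5982], 'ee_pos': [0.4009, 0.3682, 0.0035], 'tool_rot': [0.0076, 3.1391, 0.0018], 'wrist_force': [-2.8242, -2.8369, 9.5361], 'wrist_torque': [-0.6461, 0.4363, -0.022], 'opening': 0.0416}
```

>>> arm_command(moves=[{"ax": 0, "ay": 0, "az": 0, "dx": 0, "dy": 0, "dz": -0.002, "claw": 0.036}, {"ax": 0, "ay": 0, "az": 0, "dx": 0, "dy": 0, "dz": -0.03, "claw": 0.036}, {"ax": 0, "ay": 0, "az": 0, "dx": 0, "dy": 0, "dz": -0.08, "claw": 0.036}, {"ax": 0, "ay": 0, "az": 0, "dx": 0, "dy": 0, "dz": -0.14, "claw": 0.036}, {"ax": 0, "ay": 0, "az": 0, "dx": 0, "dy": 0, "dz": -0.14, "claw": 0.036}])

```text
clock: 5.48
ee_pos: [0.402, 0.3693, 0.1465]
tool_rot: [0.007, 3.134, 0.008]
wrist_force: [0.5, 0.1, -1.8]
opening: 0.0411
```

```bash
python3 -c "
from h import *
go(.576,.3925,.112);st();pic('side','g1',(300,180,200,200),3)"
```

```text
d [-0.1737  0.0238  0.0358] a [ 0.3  0.4 -0.3]
{'clock': 5.475, 'qpos': [0.5938, 0.3319, -0.1835, 1.0469, 0.0, 0.5982], 'ee_pos': [0.402, 0.3693, 0.1465], 'tool_rot': [0.007, 3.1345, 0.0075], 'wrist_force': [0.5373, 0.0644, -1.7784], 'wrist_torque': [0.0117, 0.0179, 0.0093], 'opening': 0.0411}
```

View pics/g1.png

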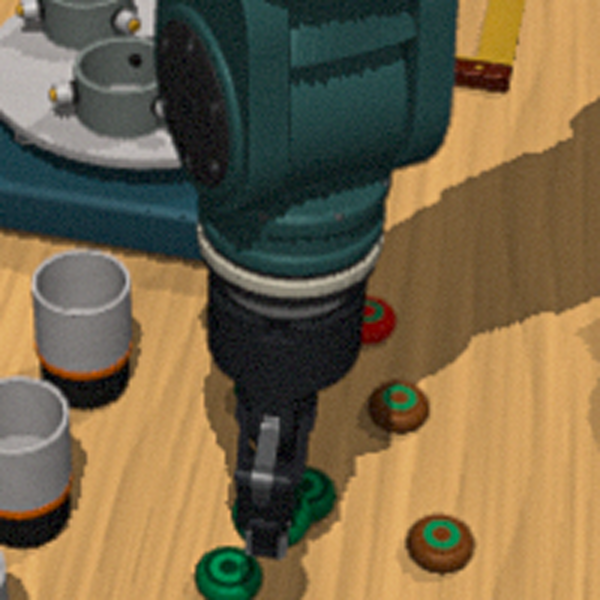

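Disc 1 is held between the fingers (crop ~(270,515)), gripped slightly high on its rounded rim, and the cups stand clear. Next I carry it over cup 1.

>>> arm_command(moves=[{"ax": 0, "ay": 0, "az": 0, "dx": -0.06, "dy": 0.008, "dz": 0, "claw": 0.036}, {"ax": 0, "ay": 0, "az": 0, "dx": -0.12, "dy": 0.016, "dz": 0, "claw": 0.036}, {"ax": 0, "ay": 0, "az": 0, "dx": -0.174, "dy": 0.0235, "dz": 0, "claw": 0.036}, {"ax": 0, "ay": 0, "az": 0, "dx": -0.174, "dy": 0.0235, "dz": 0.01, "claw": 0.036}, {"ax": 0, "ay": 0, "az": 0, "dx": -0.174, "dy": 0.0235, "dz": 0.038, "claw": 0.036}])

```text
clock: 6.15
ee_pos: [0.5742, 0.3906, 0.1023]
tool_rot: [0.008, 3.141, 0.0]
wrist_force: [-0.2, -0.5, -2.4]
opening: 0.0415
```

```bash
python3 -c "
from h import *
go(.576,.3925,.108);st();pic('side','g2',(240,280,140,140),4)"
```

```text
d [-0.0018  0.0019 -0.0057] a [ 0.   0.  -0.3]
{'clock': 6.15, 'qpos': [0.4801, 0.6095, 0.1759, 1.137, 0.0001, 0.485], 'ee_pos': [0.5742, 0.3906, 0.1023], 'tool_rot': [0.0077, 3.1415, 0.0003], 'wrist_force': [-0.1956, -0.4964, -2.4158], 'wrist_torque': [-0.045, 0.0066, 0.0607], 'opening': 0.0415}
```

View pics/g2.png

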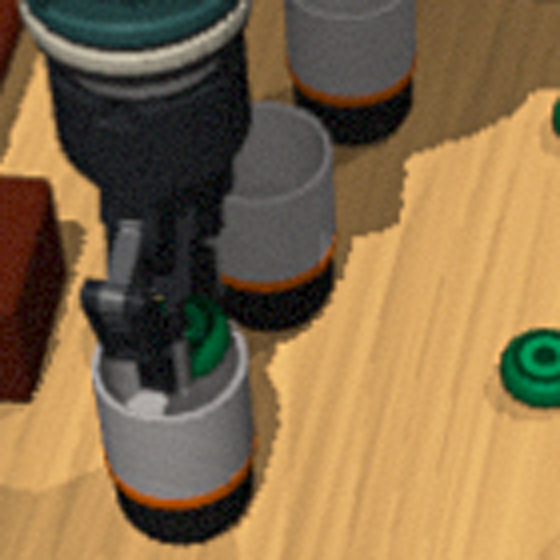

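The disc is over cup 1's mouth, just above the rim. I release it there.

>>> arm_command(moves=[{"ax": 0, "ay": 0, "az": 0, "dx": -0.001, "dy": 0.001, "dz": -0.003, "claw": 0.036}, {"ax": 0, "ay": 0, "az": 0, "dx": -0.001, "dy": 0.001, "dz": -0.003, "claw": 0.06}, {"ax": 0, "ay": 0, "az": 0, "dx": -0.001, "dy": 0.001, "dz": -0.003, "claw": 0.06}, {"ax": 0, "ay": 0, "az": 0, "dx": -0.001, "dy": 0.001, "dz": -0.06, "claw": 0.06}, {"ax": 0, "ay": 0, "az": 0, "dx": -0.001, "dy": 0.001, "dz": -0.06, "claw": 0.06}])

```text
clock: 6.82
ee_pos: [0.5767, 0.3927, 0.1679]
tool_rot: [0.007, 3.135, 0.005]
wrist_force: [0.6, 0.0, -0.6]
opening: 0.06
```

```bash
python3 -c "
from h import *
greens();go(.432,.2995,.06);st()"
```

```text
top green 189 [0.4315 0.2995]
top green 192 [0.4328 0.1322]
top green 192 [0.3945 0.224 ]
side green 237 [0.4341 0.1311]
side green 279 [0.3968 0.2234]
side green 312 [0.4328 0.299 ]
d [ 0.1432 -0.0932  0.1037] a [ 0.1  0.1 -0.3]
{'clock': 6.925, 'qpos': [0.4811, 0.5861, 0.3011, 1.2839, 0.0, 0.4855], 'ee_pos': [0.5754, 0.392, 0.164], 'tool_rot': [0.007, 3.1399, 0.0014], 'wrist_force': [0.2621, 0.0888, -0.4664], 'wrist_torque': [0.0334, -0.0129, -0.0216], 'opening': 0.0598}
```

>>> arm_command(moves=[{"ax": 0, "ay": 0, "az": 0, "dx": 0.05, "dy": -0.033, "dz": 0, "claw": 0.06}, {"ax": 0, "ay": 0, "az": 0, "dx": 0.1, "dy": -0.065, "dz": 0, "claw": 0.06}, {"ax": 0, "ay": 0, "az": 0, "dx": 0.143, "dy": -0.093, "dz": 0.03, "claw": 0.06}, {"ax": 0, "ay": 0, "az": 0, "dx": 0.143, "dy": -0.093, "dz": 0.08, "claw": 0.06}, {"ax": 0, "ay": 0, "az": 0, "dx": 0.143, "dy": -0.093, "dz": 0.104, "claw": 0.06}])

```text
clock: 7.55
ee_pos: [0.4297, 0.2984, 0.0569]
tool_rot: [-0.007, -3.139, 0.002]
wrist_force: [-0.0, 0.2, -0.3]
opening: 0.0599
```

>>> arm_command(moves=[{"ax": 0, "ay": 0, "az": 0, "dx": 0, "dy": 0, "dz": 0, "claw": 0.06}, {"ax": 0, "ay": 0, "az": 0, "dx": 0, "dy": 0, "dz": 0, "claw": 0.06}])

```text
clock: 7.8
ee_pos: [0.432, 0.2995, 0.0597]
tool_rot: [0.007, 3.141, 0.0]
wrist_force: [0.1, 0.8, -0.3]
opening: 0.0603
```

```bash
python3 -c "
from h import *
go(.432,.2993,.0);st()"
```

```text
d [ 0.     -0.0003  0.0597] a [ 0.   0.  -0.3]
{'clock': 7.8, 'qpos': [0.4512, 0.3779, -0.3742, 0.8182, -0.0, 0.4557], 'ee_pos': [0.432, 0.2995, 0.0597], 'tool_rot': [0.007, 3.1411, 0.0003], 'wrist_force': [0.1448, 0.7941, -0.2514], 'wrist_torque': [-0.0012, 0.0088, 0.0444], 'opening': 0.0603}
```

>>> arm_command(moves=[{"ax": 0, "ay": 0, "az": 0, "dx": 0, "dy": 0, "dz": 0.04, "claw": 0.06}, {"ax": 0, "ay": 0, "az": 0, "dx": 0, "dy": 0, "dz": 0.059, "claw": 0.06}, {"ax": 0, "ay": 0, "az": 0, "dx": 0, "dy": 0, "dz": 0.059, "claw": 0.06}, {"ax": 0, "ay": 0, "az": 0, "dx": 0, "dy": 0, "dz": 0.059, "claw": 0.036}, {"ax": 0, "ay": 0, "az": 0, "dx": 0, "dy": 0, "dz": 0.059, "claw": 0.036}])

```text
clock: 8.43
ee_pos: [0.4325, 0.2998, 0.0018]
tool_rot: [0.007, 3.139, 0.001]
wrist_force: [-1.9, -1.3, 7.5]
opening: 0.0415
```

>>> arm_command(moves=[{"ax": 0, "ay": 0, "az": 0, "dx": 0, "dy": 0, "dz": 0, "claw": 0.036}, {"ax": 0, "ay": 0, "az": 0, "dx": 0, "dy": 0, "dz": -0.02, "claw": 0.036}, {"ax": 0, "ay": 0, "az": 0, "dx": 0, "dy": 0, "dz": -0.07, "claw": 0.036}, {"ax": 0, "ay": 0, "az": 0, "dx": 0, "dy": 0, "dz": -0.13, "claw": 0.036}, {"ax": 0, "ay": 0, "az": 0, "dx": 0, "dy": 0, "dz": -0.145, "claw": 0.036}])

```text
clock: 9.05
ee_pos: [0.4332, 0.3002, 0.1501]
tool_rot: [0.007, 3.135, 0.005]
wrist_force: [0.9, 1.1, -1.6]
opening: 0.0417
```

>>> arm_command(moves=[{"ax": 0, "ay": 0, "az": 0, "dx": -0.05, "dy": -0.012, "dz": 0, "claw": 0.036}, {"ax": 0, "ay": 0, "az": 0, "dx": -0.1, "dy": -0.024, "dz": 0, "claw": 0.036}, {"ax": 0, "ay": 0, "az": 0, "dx": -0.136, "dy": -0.032, "dz": 0, "claw": 0.036}, {"ax": 0, "ay": 0, "az": 0, "dx": -0.136, "dy": -0.032, "dz": 0.02, "claw": 0.036}, {"ax": 0, "ay": 0, "az": 0, "dx": -0.136, "dy": -0.032, "dz": 0.04, "claw": 0.036}])

```text
clock: 9.68
ee_pos: [0.5683, 0.2666, 0.1058]
tool_rot: [0.008, 3.14, 0.001]
wrist_force: [1.0, 0.7, -0.5]
opening: 0.0418
```

```bash
python3 -c "
from h import *
go(.5684,.2679,.105);st();pic('side','g3',(240,240,140,140),4)"
```

```text
d [-0.0001  0.0013  0.0008] a [ 0.   0.1 -0.3]
{'clock': 9.675, 'qpos': [0.3089, 0.4949, -0.0282, 1.0461, -0.0, 0.3141], 'ee_pos': [0.5683, 0.2666, 0.1058], 'tool_rot': [0.0081, 3.14, 0.0008], 'wrist_force': [0.9709, 0.7172, -0.5204], 'wrist_torque': [0.0437, 0.0334, -0.0146], 'opening': 0.0418}
```

>>> arm_command(moves=[{"ax": 0, "ay": 0, "az": 0, "dx": 0, "dy": 0.0005, "dz": 0, "claw": 0.036}, {"ax": 0, "ay": 0, "az": 0, "dx": 0, "dy": 0.0005, "dz": 0, "claw": 0.06}, {"ax": 0, "ay": 0, "az": 0, "dx": 0, "dy": 0.0005, "dz": 0, "claw": 0.06}, {"ax": 0, "ay": 0, "az": 0, "dx": 0, "dy": 0.0005, "dz": -0.06, "claw": 0.06}, {"ax": 0, "ay": 0, "az": 0, "dx": 0, "dy": 0.0005, "dz": -0.06, "claw": 0.06}])

```text
clock: 10.35
ee_pos: [0.5694, 0.268, 0.1697]
tool_rot: [0.007, 3.135, 0.003]
wrist_force: [-0.1, 0.5, -0.5]
opening: 0.06
```

>>> arm_command(moves=[{"ax": 0, "ay": 0, "az": 0, "dx": 0.05, "dy": -0.012, "dz": 0, "claw": 0.06}, {"ax": 0, "ay": 0, "az": 0, "dx": 0.1, "dy": -0.024, "dz": 0, "claw": 0.06}, {"ax": 0, "ay": 0, "az": 0, "dx": 0.15, "dy": -0.036, "dz": 0.02, "claw": 0.06}, {"ax": 0, "ay": 0, "az": 0, "dx": 0.173, "dy": -0.044, "dz": 0.06, "claw": 0.06}, {"ax": 0, "ay": 0, "az": 0, "dx": 0.173, "dy": -0.044, "dz": 0.1, "claw": 0.06}])

```text
clock: 10.98
ee_pos: [0.3928, 0.2237, 0.0648]
tool_rot: [0.006, 3.14, 0.001]
wrist_force: [1.0, 0.3, -0.4]
opening: 0.0598
```

>>> arm_command(moves=[{"ax": 0, "ay": 0, "az": 0, "dx": 0, "dy": 0, "dz": 0, "claw": 0.06}, {"ax": 0, "ay": 0, "az": 0, "dx": 0, "dy": 0, "dz": 0, "claw": 0.06}])

```text
clock: 11.22
ee_pos: [0.3952, 0.2244, 0.0663]
tool_rot: [0.007, 3.14, 0.001]
wrist_force: [0.8, 0.3, -0.5]
opening: 0.06
```

```bash
python3 -c "
from h import *
greens();go(.3955,.2236,.0);st();pic('side','g3',(240,240,160,180),3.3)"
```

```text
top green 193 [0.4328 0.1322]
side green 202 [0.4382 0.1318]
side green 265 [0.3968 0.2234]
d [ 0.0001 -0.0009  0.0664] a [ 0.   0.1 -0.3]
{'clock': 11.325, 'qpos': [0.3366, 0.2651, -0.5339, 0.7697, 0.0, 0.3412], 'ee_pos': [0.3955, 0.2244, 0.0664], 'tool_rot': [0.0071, 3.1395, 0.0011], 'wrist_force': [0.2095, 0.6074, 0.2863], 'wrist_torque': [0.0468, -0.0206, -0.0278], 'opening': 0.0601}
```

View pics/g3.png

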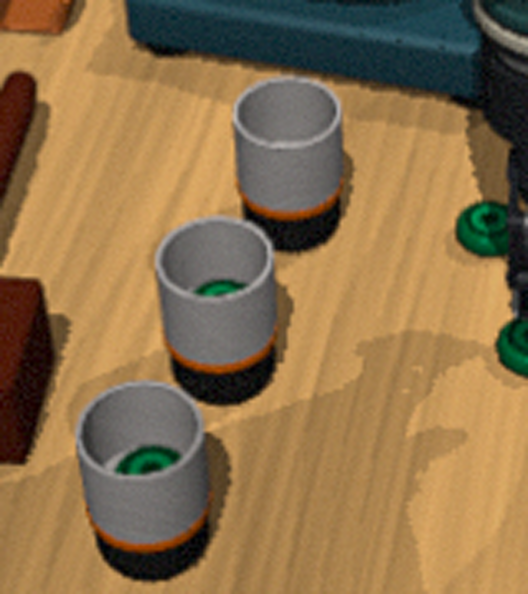

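Discs lie flat in cups 1 (150,465) and 2 (222,290), and the third cup is empty. The next disc goes to cup 3.

>>> arm_command(moves=[{"ax": 0, "ay": 0, "az": 0, "dx": 0, "dy": -0.001, "dz": 0.04, "claw": 0.06}, {"ax": 0, "ay": 0, "az": 0, "dx": 0, "dy": -0.001, "dz": 0.066, "claw": 0.06}, {"ax": 0, "ay": 0, "az": 0, "dx": 0, "dy": -0.001, "dz": 0.066, "claw": 0.06}, {"ax": 0, "ay": 0, "az": 0, "dx": 0, "dy": -0.001, "dz": 0.066, "claw": 0.036}, {"ax": 0, "ay": 0, "az": 0, "dx": 0, "dy": -0.001, "dz": 0.066, "claw": 0.036}])

```text
clock: 12.0
ee_pos: [0.3951, 0.2234, 0.0006]
tool_rot: [0.007, 3.14, 0.001]
wrist_force: [-1.9, -0.6, 7.0]
opening: 0.0419
```

>>> arm_command(moves=[{"ax": 0, "ay": 0, "az": 0, "dx": 0, "dy": 0, "dz": 0, "claw": 0.036}, {"ax": 0, "ay": 0, "az": 0, "dx": 0, "dy": 0, "dz": -0.02, "claw": 0.036}, {"ax": 0, "ay": 0, "az": 0, "dx": 0, "dy": 0, "dz": -0.07, "claw": 0.036}, {"ax": 0, "ay": 0, "az": 0, "dx": 0, "dy": 0, "dz": -0.13, "claw": 0.036}, {"ax": 0, "ay": 0, "az": 0, "dx": 0, "dy": 0, "dz": -0.145, "claw": 0.036}])

```text
clock: 12.62
ee_pos: [0.396, 0.2237, 0.1489]
tool_rot: [0.007, 3.135, 0.004]
wrist_force: [0.8, -0.2, -1.6]
opening: 0.0418
```

>>> arm_command(moves=[{"ax": 0, "ay": 0, "az": 0, "dx": -0.05, "dy": -0.026, "dz": 0, "claw": 0.036}, {"ax": 0, "ay": 0, "az": 0, "dx": -0.1, "dy": -0.052, "dz": 0, "claw": 0.036}, {"ax": 0, "ay": 0, "az": 0, "dx": -0.16, "dy": -0.084, "dz": 0, "claw": 0.036}, {"ax": 0, "ay": 0, "az": 0, "dx": -0.16, "dy": -0.084, "dz": 0.02, "claw": 0.036}, {"ax": 0, "ay": 0, "az": 0, "dx": -0.16, "dy": -0.084, "dz": 0.04, "claw": 0.036}])

```text
clock: 13.25
ee_pos: [0.5552, 0.1377, 0.1049]
tool_rot: [0.009, 3.14, 0.0]
wrist_force: [0.2, -0.1, -1.4]
opening: 0.0419
```

```bash
python3 -c "
from h import *
go(.5557,.1395,.105);go(.433,.1316,.06);st()"
```

```text
d [-0.0005  0.0018 -0.0001] a [ 0.   0.1 -0.3]
d [ 0.1222 -0.0068  0.0446] a [ 0.   0.1 -0.3]
{'clock': 13.25, 'qpos': [0.1007, 0.407, -0.1842, 0.9778, 0.0001, 0.1064], 'ee_pos': [0.5552, 0.1377, 0.1049], 'tool_rot': [0.009, 3.1397, 0.0004], 'wrist_force': [0.2324, -0.1307, -1.3834], 'wrist_torque': [0.0212, 0.0433, -0.0416], 'opening': 0.0419}
```

>>> arm_command(moves=[{"ax": 0, "ay": 0, "az": 0, "dx": 0, "dy": 0.0005, "dz": 0, "claw": 0.036}, {"ax": 0, "ay": 0, "az": 0, "dx": 0, "dy": 0.0005, "dz": 0, "claw": 0.06}, {"ax": 0, "ay": 0, "az": 0, "dx": 0, "dy": 0.0005, "dz": 0, "claw": 0.06}, {"ax": 0, "ay": 0, "az": 0, "dx": 0, "dy": 0.0005, "dz": -0.06, "claw": 0.06}, {"ax": 0, "ay": 0, "az": 0, "dx": 0, "dy": 0.0005, "dz": -0.06, "claw": 0.06}])

```text
clock: 13.88
ee_pos: [0.5559, 0.1392, 0.1686]
tool_rot: [0.007, 3.135, 0.001]
wrist_force: [-0.4, 0.1, -0.6]
opening: 0.06
```

>>> arm_command(moves=[{"ax": 0, "ay": 0, "az": 0, "dx": 0.05, "dy": -0.004, "dz": 0, "claw": 0.06}, {"ax": 0, "ay": 0, "az": 0, "dx": 0.1, "dy": -0.008, "dz": 0, "claw": 0.06}, {"ax": 0, "ay": 0, "az": 0, "dx": 0.122, "dy": -0.008, "dz": 0.04, "claw": 0.06}, {"ax": 0, "ay": 0, "az": 0, "dx": 0.122, "dy": -0.008, "dz": 0.1, "claw": 0.06}, {"ax": 0, "ay": 0, "az": 0, "dx": 0.122, "dy": -0.008, "dz": 0.1, "claw": 0.06}])

```text
clock: 14.5
ee_pos: [0.4294, 0.1311, 0.0622]
tool_rot: [-0.007, -3.136, 0.001]
wrist_force: [0.6, -0.9, 0.9]
opening: 0.0599
```

>>> arm_command(moves=[{"ax": 0, "ay": 0, "az": 0, "dx": 0, "dy": 0, "dz": 0, "claw": 0.06}])

```text
clock: 14.62
ee_pos: [0.4329, 0.1315, 0.0657]
tool_rot: [0.007, 3.14, 0.0]
wrist_force: [-0.2, -0.6, 0.4]
opening: 0.0595
```

```bash
python3 -c "
from h import *
greens();go(.433,.1316,.0);st()
c=cap('side');h=cv2.cvtColor(c['pixels'],cv2.COLOR_BGR2HSV);m=cv2.inRange(h,(65,110,30),(85,255,255));print([cv2.countNonZero(m[y-35:y+25,x-25:x+25]) for x,y in((283,400),(306,350),(327,300))])"
```

```text
side green 236 [0.4341 0.1311]
d [0.0006 0.     0.066 ] a [ 0.   0.2 -0.3]
{'clock': 14.725, 'qpos': [0.1144, 0.2625, -0.5392, 0.7662, -0.0, 0.1189], 'ee_pos': [0.4334, 0.1316, 0.066], 'tool_rot': [0.0071, 3.1388, 0.0005], 'wrist_force': [0.3622, -0.3442, 0.5774], 'wrist_torque': [0.0119, 0.0046, 0.0026], 'opening': 0.0601}
[105, 44, 13]
```

>>> arm_command(moves=[{"ax": 0, "ay": 0, "az": 0, "dx": 0, "dy": 0, "dz": 0.04, "claw": 0.06}, {"ax": 0, "ay": 0, "az": 0, "dx": 0, "dy": 0, "dz": 0.066, "claw": 0.06}, {"ax": 0, "ay": 0, "az": 0, "dx": 0, "dy": 0, "dz": 0.066, "claw": 0.06}, {"ax": 0, "ay": 0, "az": 0, "dx": 0, "dy": 0, "dz": 0.066, "claw": 0.036}, {"ax": 0, "ay": 0, "az": 0, "dx": 0, "dy": 0, "dz": 0.066, "claw": 0.036}])

```text
clock: 15.4
ee_pos: [0.4329, 0.1315, -0.0002]
tool_rot: [0.007, 3.139, 0.0]
wrist_force: [-2.2, -0.1, 8.4]
opening: 0.0421
```

>>> arm_command(moves=[{"ax": 0, "ay": 0, "az": 0, "dx": 0, "dy": 0, "dz": 0, "claw": 0.036}, {"ax": 0, "ay": 0, "az": 0, "dx": 0, "dy": 0, "dz": -0.02, "claw": 0.036}, {"ax": 0, "ay": 0, "az": 0, "dx": 0, "dy": 0, "dz": -0.07, "claw": 0.036}, {"ax": 0, "ay": 0, "az": 0, "dx": 0, "dy": 0, "dz": -0.13, "claw": 0.036}, {"ax": 0, "ay": 0, "az": 0, "dx": 0, "dy": 0, "dz": -0.145, "claw": 0.036}])

```text
clock: 16.02
ee_pos: [0.4337, 0.1316, 0.148]
tool_rot: [0.007, 3.135, 0.001]
wrist_force: [0.3, -0.3, -1.7]
opening: 0.0417
```

>>> arm_command(moves=[{"ax": 0, "ay": 0, "az": 0, "dx": -0.05, "dy": 0.003, "dz": 0, "claw": 0.036}, {"ax": 0, "ay": 0, "az": 0, "dx": -0.1, "dy": 0.006, "dz": 0, "claw": 0.036}, {"ax": 0, "ay": 0, "az": 0, "dx": -0.122, "dy": 0.008, "dz": 0, "claw": 0.036}, {"ax": 0, "ay": 0, "az": 0, "dx": -0.122, "dy": 0.008, "dz": 0.02, "claw": 0.036}, {"ax": 0, "ay": 0, "az": 0, "dx": -0.122, "dy": 0.008, "dz": 0.04, "claw": 0.036}])

```text
clock: 16.65
ee_pos: [0.5546, 0.1389, 0.1041]
tool_rot: [0.007, 3.14, 0.0]
wrist_force: [0.6, -0.1, -1.4]
opening: 0.0418
```

```bash
python3 -c "
from h import *
go(.5557,.1395,.105);st()"
```

```text
d [-0.0011  0.0006 -0.0009] a [ 0.   0.1 -0.3]
{'clock': 16.65, 'qpos': [0.1029, 0.4071, -0.1861, 0.9756, 0.0, 0.1074], 'ee_pos': [0.5546, 0.1389, 0.1041], 'tool_rot': [0.0071, 3.1396, 0.0003], 'wrist_force': [0.6062, -0.1361, -1.3994], 'wrist_torque': [-0.062, -0.0255, -0.004], 'opening': 0.0418}
```

>>> arm_command(moves=[{"ax": 0, "ay": 0, "az": 0, "dx": 0, "dy": 0, "dz": 0, "claw": 0.036}, {"ax": 0, "ay": 0, "az": 0, "dx": 0, "dy": 0, "dz": 0, "claw": 0.06}, {"ax": 0, "ay": 0, "az": 0, "dx": 0, "dy": 0, "dz": 0, "claw": 0.06}, {"ax": 0, "ay": 0, "az": 0, "dx": 0, "dy": 0, "dz": -0.06, "claw": 0.06}, {"ax": 0, "ay": 0, "az": 0, "dx": 0, "dy": 0, "dz": -0.1, "claw": 0.085}])

```text
clock: 17.27
ee_pos: [0.5542, 0.1389, 0.2061]
tool_rot: [0.007, 3.139, 0.0]
wrist_force: [1.1, 1.0, 0.4]
opening: 0.076
```

>>> arm_command(moves=[{"ax": 0, "ay": 0, "az": 0, "dx": 0.1, "dy": 0, "dz": 0, "claw": 0.085}, {"ax": 0, "ay": 0, "az": 0, "dx": 0.1, "dy": 0, "dz": 0, "claw": 0.085}, {"ax": 0, "ay": 0, "az": 0, "dx": 0.1, "dy": 0, "dz": 0, "claw": 0.085}])

```text
clock: 17.65
ee_pos: [0.4521, 0.1394, 0.2044]
tool_rot: [0.006, 3.14, 0.0]
wrist_force: [0.2, -0.7, -0.3]
opening: 0.0844
```

```bash
python3 -c "
from h import *
go(.5557,.1395,.12);st();c=cap('side');d=cap('top')
a=cv2.resize(c['pixels'][240:420,245:415],None,fx=2.3,fy=2.3,interpolation=2);b=cv2.resize(d['pixels'][210:320,150:320],None,fx=2.3,fy=2.3,interpolation=2)
b=cv2.copyMakeBorder(b,0,a.shape[0]-b.shape[0],0,0,cv2.BORDER_CONSTANT);cv2.imwrite('pics/g4.png',np.hstack([a,b]))"
```

```text
d [-0.1035  0.0005  0.0845] a [ 0.   0.1 -0.2]
{'clock': 17.65, 'qpos': [0.1266, 0.1842, -0.2291, 1.1561, 0.0001, 0.1305], 'ee_pos': [0.4521, 0.1394, 0.2044], 'tool_rot': [0.0061, 3.1402, 0.0004], 'wrist_force': [0.2015, -0.7187, -0.2772], 'wrist_torque': [0.0342, -0.0045, 0.0132], 'opening': 0.0844}
```

View pics/g4.png

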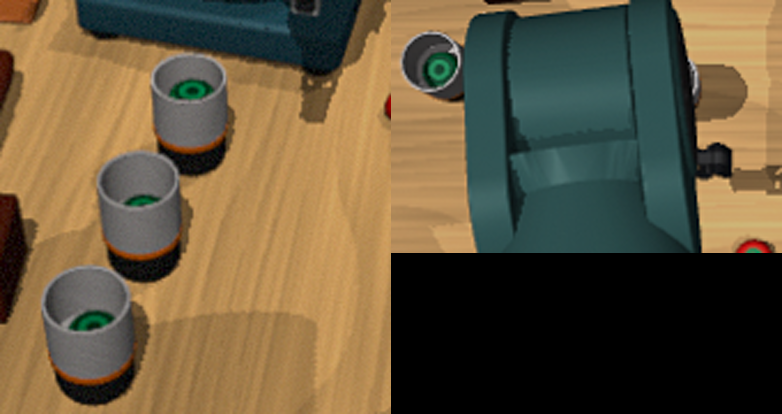

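All four discs are inside: cups 1 and 2 hold one each, and cup 3 holds two (crop (190,90)). Next I grip cup 3.

>>> arm_command(moves=[{"ax": 0, "ay": 0, "az": 0, "dx": -0.05, "dy": 0, "dz": 0, "claw": 0.085}, {"ax": 0, "ay": 0, "az": 0, "dx": -0.1035, "dy": 0, "dz": 0, "claw": 0.085}, {"ax": 0, "ay": 0, "az": 0, "dx": -0.1035, "dy": 0, "dz": 0.04, "claw": 0.085}, {"ax": 0, "ay": 0, "az": 0, "dx": -0.1035, "dy": 0, "dz": 0.084, "claw": 0.085}, {"ax": 0, "ay": 0, "az": 0, "dx": -0.1035, "dy": 0, "dz": 0.084, "claw": 0.085}])

```text
clock: 18.38
ee_pos: [0.5566, 0.1385, 0.1166]
tool_rot: [-0.008, -3.137, 0.001]
wrist_force: [-0.5, -0.1, 1.1]
opening: 0.0849
```

```bash
python3 -c "
from h import *
c=cap('side');print(onz(c,[(244.5+189/2.3,239.5+72/2.3),(244.5+139/2.3,239.5+173/2.3),(244.5+87.5/2.3,239.5+292/2.3)],.095).round(4))
go(.5557,.1395,.05);st()"
```

```text
[[0.5603 0.1316 0.095 ]
 [0.5728 0.2594 0.095 ]
 [0.5799 0.3858 0.095 ]]
d [0.0018 0.0008 0.0688] a [-0.  -0.1 -0.3]
{'clock': 18.425, 'qpos': [0.1019, 0.4035, -0.1487, 1.0204, -0.0, 0.1067], 'ee_pos': [0.5577, 0.1387, 0.1188], 'tool_rot': [-0.0075, -3.1398, 0.0003], 'wrist_force': [0.4435, -0.7283, 0.6516], 'wrist_torque': [-0.0029, -0.0082, -0.0565], 'opening': 0.0849}
```

>>> arm_command(moves=[{"ax": 0, "ay": 0, "az": 0, "dx": 0, "dy": 0.0008, "dz": 0.03, "claw": 0.085}, {"ax": 0, "ay": 0, "az": 0, "dx": 0, "dy": 0.0008, "dz": 0.055, "claw": 0.085}, {"ax": 0, "ay": 0, "az": 0, "dx": 0, "dy": 0.0008, "dz": 0.069, "claw": 0.085}, {"ax": 0, "ay": 0, "az": 0, "dx": 0, "dy": 0.0008, "dz": 0.069, "claw": 0.055}, {"ax": 0, "ay": 0, "az": 0, "dx": 0, "dy": 0.0008, "dz": 0.069, "claw": 0.055}], force=100)

```text
clock: 19.05
ee_pos: [0.5584, 0.1397, 0.0517]
tool_rot: [0.007, 3.14, 0.0]
wrist_force: [0.5, 1.0, 3.5]
opening: 0.0647
```

>>> arm_command(moves=[{"ax": 0, "ay": 0, "az": 0, "dx": 0, "dy": 0, "dz": 0, "claw": 0.055}, {"ax": 0, "ay": 0, "az": 0, "dx": 0, "dy": 0, "dz": 0, "claw": 0.055}, {"ax": 0, "ay": 0, "az": 0, "dx": 0, "dy": 0, "dz": 0, "claw": 0.055}])

```text
clock: 19.42
ee_pos: [0.5585, 0.1397, 0.0517]
tool_rot: [0.007, 3.139, 0.0]
wrist_force: [0.2, -0.4, 8.2]
opening: 0.0647
```

```bash
python3 -c "
from h import *
st();go(.6196,-.1692,.24)"
```

```text
{'clock': 19.425, 'qpos': [0.1036, 0.4577, -0.2596, 0.851, 0.0, 0.1082], 'ee_pos': [0.5585, 0.1397, 0.0517], 'tool_rot': [0.0072, 3.139, 0.0005], 'wrist_force': [0.2169, -0.3702, 8.1723], 'wrist_torque': [0.0038, 0.1763, 0.0464], 'opening': 0.0647}
d [-0.063  -0.3086 -0.1883] a [ 0.   0.1 -0.3]
```

>>> arm_command(moves=[{"ax": 0, "ay": 0, "az": 0, "dx": 0, "dy": 0, "dz": -0.02, "claw": 0.055}, {"ax": 0, "ay": 0, "az": 0, "dx": 0, "dy": 0, "dz": -0.06, "claw": 0.055}, {"ax": 0, "ay": 0, "az": 0, "dx": 0, "dy": 0, "dz": -0.11, "claw": 0.055}, {"ax": 0, "ay": 0, "az": 0, "dx": 0, "dy": 0, "dz": -0.16, "claw": 0.055}, {"ax": 0, "ay": 0, "az": 0, "dx": 0, "dy": 0, "dz": -0.188, "claw": 0.055}])

```text
clock: 20.05
ee_pos: [0.5578, 0.1397, 0.2413]
tool_rot: [0.007, 3.139, 0.0]
wrist_force: [0.9, -0.2, -5.1]
opening: 0.0647
```

>>> arm_command(moves=[{"ax": 0, "ay": 0, "az": 0, "dx": -0.01, "dy": -0.04, "dz": 0, "claw": 0.055}, {"ax": 0, "ay": 0, "az": 0, "dx": -0.02, "dy": -0.1, "dz": 0, "claw": 0.055}, {"ax": 0, "ay": 0, "az": 0, "dx": -0.032, "dy": -0.16, "dz": 0, "claw": 0.055}, {"ax": 0, "ay": 0, "az": 0, "dx": -0.044, "dy": -0.22, "dz": 0, "claw": 0.055}, {"ax": 0, "ay": 0, "az": 0, "dx": -0.056, "dy": -0.27, "dz": 0, "claw": 0.055}])

```text
clock: 20.68
ee_pos: [0.6122, -0.133, 0.2387]
tool_rot: [0.008, 3.141, -0.0]
wrist_force: [1.0, 1.7, -4.5]
opening: 0.0649
```

>>> arm_command(moves=[{"ax": 0, "ay": 0, "az": 0, "dx": -0.006, "dy": -0.038, "dz": 0, "claw": 0.055}, {"ax": 0, "ay": 0, "az": 0, "dx": -0.006, "dy": -0.038, "dz": 0, "claw": 0.055}, {"ax": 0, "ay": 0, "az": 0, "dx": -0.006, "dy": -0.038, "dz": 0.02, "claw": 0.055}, {"ax": 0, "ay": 0, "az": 0, "dx": -0.006, "dy": -0.038, "dz": 0.04, "claw": 0.055}, {"ax": 0, "ay": 0, "az": 0, "dx": -0.006, "dy": -0.038, "dz": 0.04, "claw": 0.055}])

```text
clock: 21.3
ee_pos: [0.6173, -0.1677, 0.1974]
tool_rot: [-0.006, -3.139, -0.002]
wrist_force: [0.6, -1.1, -4.1]
opening: 0.0648
```

```bash
python3 -c "
from h import *
st();go(.6196,-.1692,.166);c=cap('side');d=cap('top')
a=cv2.resize(c['pixels'][120:240,270:420],None,fx=2.6,fy=2.6,interpolation=2);b=cv2.resize(d['pixels'][180:300,330:480],None,fx=2.6,fy=2.6,interpolation=2)
cv2.imwrite('pics/s1.png',np.hstack([a,b]))"
```

```text
{'clock': 21.3, 'qpos': [-0.3926, 0.4757, 0.1933, 1.2908, 0.0002, -0.3887], 'ee_pos': [0.6173, -0.1677, 0.1974], 'tool_rot': [-0.0061, -3.1394, -0.0017], 'wrist_force': [0.5949, -1.0574, -4.1185], 'wrist_torque': [0.0102, 0.0111, -0.0345], 'opening': 0.0648}
d [-0.0024 -0.0016  0.0314] a [ 0.1 -0.1 -0.2]
```

View pics/s1.png

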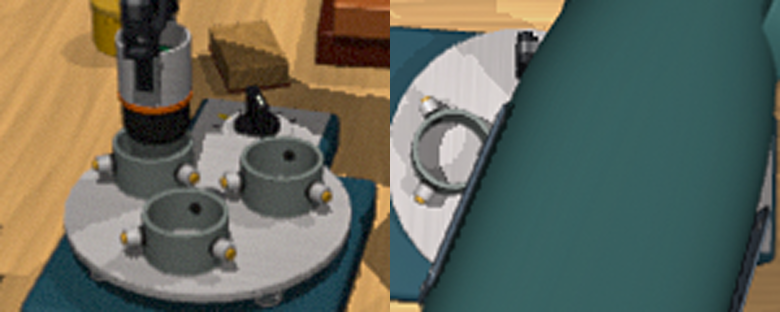

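The cup is over the far socket (crop (156,140) against the sleeve at (153,160)). The 2–3 mm offset matches the pose error, so I correct that and lower.

>>> arm_command(moves=[{"ax": 0, "ay": 0, "az": 0, "dx": -0.0025, "dy": -0.0015, "dz": 0, "claw": 0.055}, {"ax": 0, "ay": 0, "az": 0, "dx": -0.0025, "dy": -0.0015, "dz": 0.005, "claw": 0.055}, {"ax": 0, "ay": 0, "az": 0, "dx": -0.0025, "dy": -0.0015, "dz": 0.012, "claw": 0.055}, {"ax": 0, "ay": 0, "az": 0, "dx": -0.0025, "dy": -0.0015, "dz": 0.018, "claw": 0.055}, {"ax": 0, "ay": 0, "az": 0, "dx": -0.0025, "dy": -0.0015, "dz": 0.022, "claw": 0.055}])

```text
clock: 22.02
ee_pos: [0.6205, -0.1702, 0.1756]
tool_rot: [-0.007, -3.141, 0.0]
wrist_force: [1.1, -1.1, -1.4]
opening: 0.0644
```

>>> arm_command(moves=[{"ax": 0, "ay": 0, "az": 0, "dx": 0, "dy": 0, "dz": 0.001, "claw": 0.055}, {"ax": 0, "ay": 0, "az": 0, "dx": 0, "dy": 0, "dz": 0.002, "claw": 0.055}, {"ax": 0, "ay": 0, "az": 0, "dx": 0, "dy": 0, "dz": 0.003, "claw": 0.055}, {"ax": 0, "ay": 0, "az": 0, "dx": 0, "dy": 0, "dz": 0.004, "claw": 0.055}])

```text
clock: 22.52
ee_pos: [0.6209, -0.1705, 0.1723]
tool_rot: [0.007, 3.141, -0.001]
wrist_force: [2.6, -2.7, -1.3]
opening: 0.0643
```

```bash
python3 -c "
from h import *
st();go(.620,-.1692,.163)"
```

```text
{'clock': 22.525, 'qpos': [-0.3943, 0.4887, 0.1473, 1.2284, -0.0003, -0.3897], 'ee_pos': [0.6209, -0.1705, 0.1723], 'tool_rot': [0.0072, 3.1407, -0.0011], 'wrist_force': [2.6007, -2.741, -1.2785], 'wrist_torque': [-0.8475, -0.7121, -0.0023], 'opening': 0.0643}
d [0.001  0.0013 0.0093] a [-0.   0.1 -0.3]
```

>>> arm_command(moves=[{"ax": 0, "ay": 0, "az": 0, "dx": -0.0012, "dy": -0.0012, "dz": 0, "claw": 0.055}, {"ax": 0, "ay": 0, "az": 0, "dx": -0.0012, "dy": -0.0012, "dz": 0, "claw": 0.055}, {"ax": 0, "ay": 0, "az": 0, "dx": -0.0012, "dy": -0.0012, "dz": 0, "claw": 0.055}])

```text
clock: 22.9
ee_pos: [0.6215, -0.1712, 0.1718]
tool_rot: [-0.007, -3.141, -0.001]
wrist_force: [-0.1, 0.7, -4.1]
opening: 0.0647
```

```bash
python3 -c "
from h import *
st()"
```

```text
{'clock': 22.9, 'qpos': [-0.3951, 0.4916, 0.1512, 1.2312, 0.0002, -0.3907], 'ee_pos': [0.6215, -0.1712, 0.1718], 'tool_rot': [-0.0069, -3.1409, -0.0008], 'wrist_force': [-0.0599, 0.7094, -4.0675], 'wrist_torque': [0.0194, 0.0485, 0.0403], 'opening': 0.0647}
```

>>> arm_command(moves=[{"ax": 0, "ay": 0, "az": 0, "dx": 0, "dy": 0, "dz": 0.003, "claw": 0.055}, {"ax": 0, "ay": 0, "az": 0, "dx": 0, "dy": 0, "dz": 0.006, "claw": 0.055}, {"ax": 0, "ay": 0, "az": 0, "dx": 0, "dy": 0, "dz": 0.008, "claw": 0.055}, {"ax": 0, "ay": 0, "az": 0, "dx": 0, "dy": 0, "dz": 0.008, "claw": 0.055}], force=110)

```text
clock: 23.4
ee_pos: [0.6217, -0.1714, 0.1639]
tool_rot: [-0.007, -3.141, -0.0]
wrist_force: [-0.1, 0.7, -4.1]
opening: 0.0646
```

```bash
python3 -c "
from h import *
st()"
```

```text
{'clock': 23.4, 'qpos': [-0.3952, 0.4945, 0.1346, 1.2112, 0.0, -0.3907], 'ee_pos': [0.6217, -0.1714, 0.1639], 'tool_rot': [-0.007, -3.1414, -0.0001], 'wrist_force': [-0.0738, 0.6673, -4.1474], 'wrist_torque': [-0.0028, -0.0094, -0.0182], 'opening': 0.0646}
```

>>> arm_command(moves=[{"ax": 0, "ay": 0, "az": 10, "dx": 0, "dy": 0, "dz": 0.0005, "claw": 0.055}, {"ax": 0, "ay": 0, "az": 20, "dx": 0, "dy": 0, "dz": 0.0013, "claw": 0.055}, {"ax": 0, "ay": 0, "az": 30, "dx": 0, "dy": 0, "dz": 0.0021, "claw": 0.055}, {"ax": 0, "ay": 0, "az": 40, "dx": 0, "dy": 0, "dz": 0.0029, "claw": 0.055}, {"ax": 0, "ay": 0, "az": 50, "dx": 0, "dy": 0, "dz": 0.0037, "claw": 0.055}])

```text
clock: 24.02
ee_pos: [0.6225, -0.1711, 0.1609]
tool_rot: [1.341, 2.839, 0.002]
wrist_force: [3.0, 4.9, -0.2]
opening: 0.0646
```

```bash
python3 -c "
from h import *
st()"
```

```text
{'clock': 24.025, 'qpos': [-0.3949, 0.4955, 0.1282, 1.2019, 0.0011, 0.4876], 'ee_pos': [0.6225, -0.1711, 0.1609], 'tool_rot': [1.3409, 2.8393, 0.0019], 'wrist_force': [3.0222, 4.9459, -0.2271], 'wrist_torque': [0.8317, -0.7868, 0.1174], 'opening': 0.0646}
```

>>> arm_command(moves=[{"ax": 0, "ay": 0, "az": -10, "dx": 0, "dy": 0, "dz": 0.0005, "claw": 0.055}, {"ax": 0, "ay": 0, "az": -20, "dx": 0, "dy": 0, "dz": 0.0014, "claw": 0.055}, {"ax": 0, "ay": 0, "az": -30, "dx": 0, "dy": 0, "dz": 0.0023, "claw": 0.055}, {"ax": 0, "ay": 0, "az": -40, "dx": 0, "dy": 0, "dz": 0.0032, "claw": 0.055}, {"ax": 0, "ay": 0, "az": -50, "dx": 0, "dy": 0, "dz": 0.004, "claw": 0.055}])

```text
clock: 24.65
ee_pos: [0.6223, -0.1718, 0.1577]
tool_rot: [-0.001, 3.139, -0.002]
wrist_force: [-0.3, -0.9, 8.5]
opening: 0.0646
```

```bash
python3 -c "
from h import *
st()"
```

```text
{'clock': 24.65, 'qpos': [-0.3953, 0.4963, 0.1208, 1.1927, -0.0003, -0.3958], 'ee_pos': [0.6223, -0.1718, 0.1577], 'tool_rot': [-0.0007, 3.1394, -0.002], 'wrist_force': [-0.2693, -0.9101, 8.4845], 'wrist_torque': [-0.1433, 0.2899, -0.5246], 'opening': 0.0646}
```

>>> arm_command(moves=[{"ax": 0, "ay": 0, "az": 10, "dx": 0, "dy": 0, "dz": 0.0003, "claw": 0.055}, {"ax": 0, "ay": 0, "az": 20, "dx": 0, "dy": 0, "dz": 0.0012, "claw": 0.055}, {"ax": 0, "ay": 0, "az": 30, "dx": 0, "dy": 0, "dz": 0.0022, "claw": 0.055}, {"ax": 0, "ay": 0, "az": 40, "dx": 0, "dy": 0, "dz": 0.0032, "claw": 0.055}, {"ax": 0, "ay": 0, "az": 50, "dx": 0, "dy": 0, "dz": 0.004, "claw": 0.055}])

```text
clock: 25.28
ee_pos: [0.6229, -0.1712, 0.1543]
tool_rot: [1.339, 2.838, 0.002]
wrist_force: [0.2, 9.9, 12.3]
opening: 0.0646
```

```bash
python3 -c "
from h import *
st()"
```

```text
{'clock': 25.275, 'qpos': [-0.3948, 0.4975, 0.1134, 1.1831, 0.0013, 0.4868], 'ee_pos': [0.6229, -0.1712, 0.1543], 'tool_rot': [1.3389, 2.8381, 0.0023], 'wrist_force': [0.221, 9.911, 12.2567], 'wrist_torque': [2.0928, -0.3495, 0.4677], 'opening': 0.0646}
```

>>> arm_command(moves=[{"ax": 0, "ay": 0, "az": -10, "dx": 0, "dy": 0, "dz": 0.0003, "claw": 0.055}, {"ax": 0, "ay": 0, "az": -20, "dx": 0, "dy": 0, "dz": 0.0006, "claw": 0.055}, {"ax": 0, "ay": 0, "az": -30, "dx": 0, "dy": 0, "dz": 0.0016, "claw": 0.055}, {"ax": 0, "ay": 0, "az": -40, "dx": 0, "dy": 0, "dz": 0.0024, "claw": 0.055}, {"ax": 0, "ay": 0, "az": -50, "dx": 0, "dy": 0, "dz": 0.0032, "claw": 0.055}])

```text
clock: 25.9
ee_pos: [0.6222, -0.1717, 0.1498]
tool_rot: [0.001, 3.14, -0.001]
wrist_force: [-2.5, 3.5, 0.7]
opening: 0.0647
```

```bash
python3 -c "
from h import *
st()"
```

```text
{'clock': 25.9, 'qpos': [-0.3954, 0.5002, 0.1058, 1.1749, 0.0, -0.3949], 'ee_pos': [0.6222, -0.1717, 0.1498], 'tool_rot': [0.0008, 3.1402, -0.0008], 'wrist_force': [-2.4629, 3.5209, 0.6595], 'wrist_torque': [0.669, 0.313, -1.5183], 'opening': 0.0647}
```

>>> arm_command(moves=[{"ax": 0, "ay": 0, "az": 10, "dx": 0, "dy": 0, "dz": 0.0003, "claw": 0.055}, {"ax": 0, "ay": 0, "az": 20, "dx": 0, "dy": 0, "dz": 0.0012, "claw": 0.055}, {"ax": 0, "ay": 0, "az": 30, "dx": 0, "dy": 0, "dz": 0.0022, "claw": 0.055}, {"ax": 0, "ay": 0, "az": 40, "dx": 0, "dy": 0, "dz": 0.0032, "claw": 0.055}, {"ax": 0, "ay": 0, "az": 50, "dx": 0, "dy": 0, "dz": 0.004, "claw": 0.055}])

```text
clock: 26.52
ee_pos: [0.6224, -0.1712, 0.1459]
tool_rot: [1.339, 2.84, 0.001]
wrist_force: [2.3, -2.0, -1.4]
opening: 0.0644
```

```bash
python3 -c "
from h import *
st()"
```

```text
{'clock': 26.525, 'qpos': [-0.3948, 0.5019, 0.0981, 1.1653, 0.0005, 0.4863], 'ee_pos': [0.6224, -0.1712, 0.1459], 'tool_rot': [1.3389, 2.8401, 0.0009], 'wrist_force': [2.2939, -2.0082, -1.3634], 'wrist_torque': [-0.1954, -0.6337, 1.5565], 'opening': 0.0644}
```

>>> arm_command(moves=[{"ax": 0, "ay": 0, "az": -10, "dx": 0, "dy": 0, "dz": 0.0003, "claw": 0.055}, {"ax": 0, "ay": 0, "az": -20, "dx": 0, "dy": 0, "dz": 0.001, "claw": 0.055}, {"ax": 0, "ay": 0, "az": -30, "dx": 0, "dy": 0, "dz": 0.0018, "claw": 0.055}, {"ax": 0, "ay": 0, "az": -40, "dx": 0, "dy": 0, "dz": 0.0026, "claw": 0.055}, {"ax": 0, "ay": 0, "az": -50, "dx": 0, "dy": 0, "dz": 0.0035, "claw": 0.055}])

```text
clock: 27.15
ee_pos: [0.6222, -0.172, 0.1424]
tool_rot: [0.001, 3.14, -0.002]
wrist_force: [1.9, -2.8, 1.1]
opening: 0.0647
```

```bash
python3 -c "
from h import *
st()"
```

```text
{'clock': 27.15, 'qpos': [-0.3955, 0.5037, 0.0914, 1.1567, -0.0005, -0.395], 'ee_pos': [0.6222, -0.172, 0.1424], 'tool_rot': [0.0008, 3.1401, -0.0018], 'wrist_force': [1.9341, -2.7621, 1.1113], 'wrist_torque': [-0.7971, -0.3151, -1.5519], 'opening': 0.0647}
```

>>> arm_command(moves=[{"ax": 0, "ay": 0, "az": 10, "dx": 0, "dy": 0, "dz": 0.0003, "claw": 0.055}, {"ax": 0, "ay": 0, "az": 20, "dx": 0, "dy": 0, "dz": 0.0012, "claw": 0.055}, {"ax": 0, "ay": 0, "az": 30, "dx": 0, "dy": 0, "dz": 0.002, "claw": 0.055}, {"ax": 0, "ay": 0, "az": 40, "dx": 0, "dy": 0, "dz": 0.0028, "claw": 0.055}, {"ax": 0, "ay": 0, "az": 50, "dx": 0, "dy": 0, "dz": 0.0035, "claw": 0.055}])

```text
clock: 27.78
ee_pos: [0.623, -0.1714, 0.1399]
tool_rot: [1.338, 2.838, 0.001]
wrist_force: [4.3, 0.7, 8.6]
opening: 0.0647
```

```bash
python3 -c "
from h import *
st()"
```

```text
{'clock': 27.775, 'qpos': [-0.3948, 0.5045, 0.0858, 1.1485, 0.0007, 0.4865], 'ee_pos': [0.623, -0.1714, 0.1399], 'tool_rot': [1.3384, 2.8383, 0.0014], 'wrist_force': [4.312, 0.7323, 8.6177], 'wrist_torque': [0.2511, -0.9183, 1.7607], 'opening': 0.0647}
```

>>> arm_command(moves=[{"ax": 0, "ay": 0, "az": -10, "dx": 0, "dy": 0, "dz": 0.0002, "claw": 0.055}, {"ax": 0, "ay": 0, "az": -20, "dx": 0, "dy": 0, "dz": 0.0006, "claw": 0.055}, {"ax": 0, "ay": 0, "az": -30, "dx": 0, "dy": 0, "dz": 0.001, "claw": 0.055}, {"ax": 0, "ay": 0, "az": -40, "dx": 0, "dy": 0, "dz": 0.0015, "claw": 0.055}, {"ax": 0, "ay": 0, "az": -50, "dx": 0, "dy": 0, "dz": 0.002, "claw": 0.055}])

```text
clock: 28.4
ee_pos: [0.6227, -0.1722, 0.1384]
tool_rot: [0.0, 3.138, -0.004]
wrist_force: [-4.5, -0.5, 16.3]
opening: 0.0648
```

```bash
python3 -c "
from h import *
st()"
```

```text
{'clock': 28.4, 'qpos': [-0.3955, 0.5048, 0.0824, 1.1441, -0.0007, -0.3952], 'ee_pos': [0.6227, -0.1722, 0.1384], 'tool_rot': [0.0005, 3.138, -0.0035], 'wrist_force': [-4.4948, -0.4937, 16.2971], 'wrist_torque': [0.162, 0.8176, -0.9899], 'opening': 0.0648}
```

>>> arm_command(moves=[{"ax": 0, "ay": 0, "az": 10, "dx": 0, "dy": 0, "dz": 0, "claw": 0.055}, {"ax": 0, "ay": 0, "az": 20, "dx": 0, "dy": 0, "dz": 0, "claw": 0.055}, {"ax": 0, "ay": 0, "az": 30, "dx": 0, "dy": 0, "dz": 0, "claw": 0.055}, {"ax": 0, "ay": 0, "az": 40, "dx": 0, "dy": 0, "dz": 0, "claw": 0.055}, {"ax": 0, "ay": 0, "az": 50, "dx": 0, "dy": 0, "dz": 0, "claw": 0.055}])

```text
clock: 29.02
ee_pos: [0.6231, -0.1711, 0.1385]
tool_rot: [1.338, 2.838, 0.002]
wrist_force: [0.5, 0.3, 15.0]
opening: 0.0644
```

```bash
python3 -c "
from h import *
st()"
```

```text
{'clock': 29.025, 'qpos': [-0.3946, 0.5048, 0.0824, 1.1441, 0.0013, 0.4864], 'ee_pos': [0.6231, -0.1711, 0.1385], 'tool_rot': [1.3378, 2.8379, 0.0023], 'wrist_force': [0.4647, 0.3496, 14.9983], 'wrist_torque': [0.2344, -0.228, 1.3146], 'opening': 0.0644}
```

>>> arm_command(moves=[{"ax": 0, "ay": 0, "az": -10, "dx": 0, "dy": 0, "dz": 0, "claw": 0.055}, {"ax": 0, "ay": 0, "az": -20, "dx": 0, "dy": 0, "dz": 0, "claw": 0.055}, {"ax": 0, "ay": 0, "az": -30, "dx": 0, "dy": 0, "dz": 0, "claw": 0.055}, {"ax": 0, "ay": 0, "az": -40, "dx": 0, "dy": 0, "dz": 0, "claw": 0.055}, {"ax": 0, "ay": 0, "az": -50, "dx": 0, "dy": 0, "dz": 0, "claw": 0.055}])

```text
clock: 29.65
ee_pos: [0.6225, -0.1722, 0.1384]
tool_rot: [0.001, 3.138, -0.004]
wrist_force: [-1.4, -5.2, 15.8]
opening: 0.0645
```

```bash
python3 -c "
from h import *
st()"
```

```text
{'clock': 29.65, 'qpos': [-0.3955, 0.5048, 0.0822, 1.1444, -0.0009, -0.3948], 'ee_pos': [0.6225, -0.1722, 0.1384], 'tool_rot': [0.0011, 3.1384, -0.0037], 'wrist_force': [-1.415, -5.1523, 15.835], 'wrist_torque': [-1.3734, 0.1647, -1.7946], 'opening': 0.0645}
```

Force stays at 15–16 N through 100° of twisting with no further descent, so the first cup is on the socket floor. I unload, release, and go to cup 2.

>>> arm_command(moves=[{"ax": 0, "ay": 0, "az": 0, "dx": 0, "dy": 0, "dz": -0.0025, "claw": 0.055}, {"ax": 0, "ay": 0, "az": 0, "dx": 0, "dy": 0, "dz": -0.004, "claw": 0.055}, {"ax": 0, "ay": 0, "az": 0, "dx": 0, "dy": 0, "dz": -0.004, "claw": 0.085}, {"ax": 0, "ay": 0, "az": 0, "dx": 0, "dy": 0, "dz": -0.004, "claw": 0.085}, {"ax": 0, "ay": 0, "az": 0, "dx": 0, "dy": 0, "dz": -0.004, "claw": 0.085}])

```text
clock: 30.28
ee_pos: [0.6217, -0.1712, 0.14]
tool_rot: [-0.007, -3.141, -0.001]
wrist_force: [0.3, -0.4, -0.3]
opening: 0.085
```

>>> arm_command(moves=[{"ax": 0, "ay": 0, "az": 0, "dx": 0, "dy": 0, "dz": -0.03, "claw": 0.085}, {"ax": 0, "ay": 0, "az": 0, "dx": 0, "dy": 0, "dz": -0.08, "claw": 0.085}, {"ax": 0, "ay": 0, "az": 0, "dx": 0, "dy": 0, "dz": -0.115, "claw": 0.085}, {"ax": 0, "ay": 0, "az": 0, "dx": 0.007, "dy": 0.05, "dz": -0.115, "claw": 0.085}, {"ax": 0, "ay": 0, "az": 0, "dx": 0.013, "dy": 0.105, "dz": -0.115, "claw": 0.085}])

```text
clock: 30.9
ee_pos: [0.6091, -0.0656, 0.2552]
tool_rot: [0.01, 3.141, 0.0]
wrist_force: [1.2, 0.7, -0.3]
opening: 0.0849
```

>>> arm_command(moves=[{"ax": 0, "ay": 0, "az": 0, "dx": 0.007, "dy": 0.06, "dz": 0, "claw": 0.085}, {"ax": 0, "ay": 0, "az": 0, "dx": 0.014, "dy": 0.12, "dz": 0, "claw": 0.085}, {"ax": 0, "ay": 0, "az": 0, "dx": 0.021, "dy": 0.18, "dz": 0, "claw": 0.085}, {"ax": 0, "ay": 0, "az": 0, "dx": 0.028, "dy": 0.24, "dz": 0, "claw": 0.085}, {"ax": 0, "ay": 0, "az": 0, "dx": 0.035, "dy": 0.3, "dz": 0, "claw": 0.085}])

```text
clock: 31.52
ee_pos: [0.575, 0.2359, 0.2552]
tool_rot: [-0.007, -3.142, -0.0]
wrist_force: [1.6, -0.6, -0.1]
opening: 0.0847
```

```bash
python3 -c "
from h import *
st();go(.5684,.2679,.12)
c=cap('side');d=cap('top')
a=cv2.resize(c['pixels'][120:300,250:420],None,fx=2.3,fy=2.3,interpolation=2);b=cv2.resize(d['pixels'][180:300,330:480],None,fx=2.3,fy=2.3,interpolation=2)
b=cv2.copyMakeBorder(b,0,a.shape[0]-b.shape[0],0,0,cv2.BORDER_CONSTANT);cv2.imwrite('pics/s2.png',np.hstack([a,b]))"
```

```text
{'clock': 31.525, 'qpos': [0.2582, 0.4312, 0.2738, 1.4133, 0.0001, 0.2626], 'ee_pos': [0.575, 0.2359, 0.2552], 'tool_rot': [-0.007, -3.1416, -0.0002], 'wrist_force': [1.5549, -0.5723, -0.0762], 'wrist_torque': [-0.066, -0.0687, -0.0487], 'opening': 0.0847}
d [0.0067 0.032  0.1352] a [ 0.  -0.  -0.3]
```

View pics/s2.png

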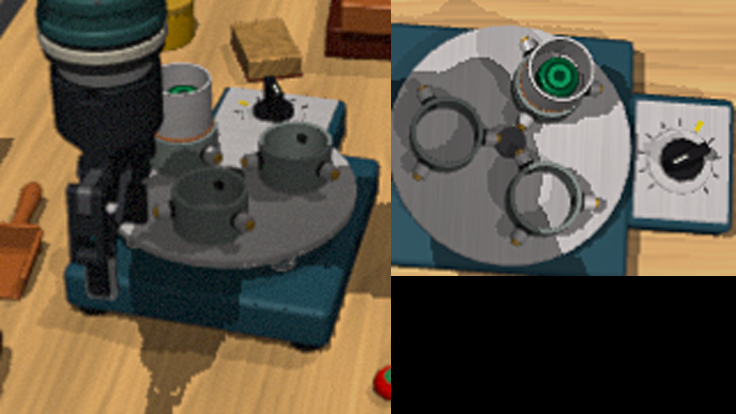

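The first cup sits home: its orange line is level with the sleeve rim (crop (185,138)) and both discs are inside. Now cup 2.

>>> arm_command(moves=[{"ax": 0, "ay": 0, "az": 0, "dx": 0.0067, "dy": 0.032, "dz": 0.03, "claw": 0.085}, {"ax": 0, "ay": 0, "az": 0, "dx": 0.0067, "dy": 0.032, "dz": 0.08, "claw": 0.085}, {"ax": 0, "ay": 0, "az": 0, "dx": 0.0067, "dy": 0.032, "dz": 0.13, "claw": 0.085}, {"ax": 0, "ay": 0, "az": 0, "dx": 0.0067, "dy": 0.032, "dz": 0.135, "claw": 0.085}, {"ax": 0, "ay": 0, "az": 0, "dx": 0.0067, "dy": 0.032, "dz": 0.135, "claw": 0.085}])

```text
clock: 32.25
ee_pos: [0.5696, 0.2658, 0.1216]
tool_rot: [0.007, 3.141, 0.001]
wrist_force: [0.3, -0.3, 0.3]
opening: 0.0851
```

```bash
python3 -c "
from h import *
go(.5684,.2679,.05);st()"
```

```text
d [0.0013 0.0021 0.0716] a [ 0.   0.1 -0.3]
{'clock': 32.25, 'qpos': [0.3071, 0.4869, 0.0029, 1.0858, 0.0, 0.3118], 'ee_pos': [0.5696, 0.2658, 0.1216], 'tool_rot': [0.0074, 3.1406, 0.0005], 'wrist_force': [0.3423, -0.2505, 0.308], 'wrist_torque': [-0.0084, -0.0122, 0.0137], 'opening': 0.0851}
```

>>> arm_command(moves=[{"ax": 0, "ay": 0, "az": 0, "dx": 0, "dy": 0, "dz": 0.03, "claw": 0.085}, {"ax": 0, "ay": 0, "az": 0, "dx": 0, "dy": 0, "dz": 0.055, "claw": 0.085}, {"ax": 0, "ay": 0, "az": 0, "dx": 0, "dy": 0, "dz": 0.07, "claw": 0.085}, {"ax": 0, "ay": 0, "az": 0, "dx": 0, "dy": 0, "dz": 0.07, "claw": 0.055}, {"ax": 0, "ay": 0, "az": 0, "dx": 0, "dy": 0, "dz": 0.07, "claw": 0.055}])

```text
clock: 32.88
ee_pos: [0.57, 0.2661, 0.0519]
tool_rot: [0.007, 3.139, 0.001]
wrist_force: [-0.4, 0.5, -2.4]
opening: 0.0631
```

>>> arm_command(moves=[{"ax": 0, "ay": 0, "az": 0, "dx": 0, "dy": 0, "dz": 0, "claw": 0.055}, {"ax": 0, "ay": 0, "az": 0, "dx": 0, "dy": 0, "dz": 0, "claw": 0.055}, {"ax": 0, "ay": 0, "az": 0, "dx": 0, "dy": 0, "dz": 0, "claw": 0.055}])

```text
clock: 33.25
ee_pos: [0.57, 0.2661, 0.0518]
tool_rot: [0.007, 3.139, 0.001]
wrist_force: [-0.5, 0.9, 7.4]
opening: 0.0634
```

```bash
python3 -c "
from h import *
st();go(.501,-.162,.24)"
```

```text
{'clock': 33.25, 'qpos': [0.3075, 0.5367, -0.1113, 0.9201, -0.0001, 0.3119], 'ee_pos': [0.57, 0.2661, 0.0518], 'tool_rot': [0.007, 3.139, 0.0011], 'wrist_force': [-0.4707, 0.9384, 7.372], 'wrist_torque': [-0.1133, 0.0959, -0.0521], 'opening': 0.0634}
d [ 0.0666 -0.4283 -0.1887] a [ 0.   0.1 -0.3]
```

>>> arm_command(moves=[{"ax": 0, "ay": 0, "az": 0, "dx": 0, "dy": 0, "dz": -0.02, "claw": 0.055}, {"ax": 0, "ay": 0, "az": 0, "dx": 0, "dy": 0, "dz": -0.06, "claw": 0.055}, {"ax": 0, "ay": 0, "az": 0, "dx": 0, "dy": 0, "dz": -0.11, "claw": 0.055}, {"ax": 0, "ay": 0, "az": 0, "dx": 0, "dy": 0, "dz": -0.16, "claw": 0.055}, {"ax": 0, "ay": 0, "az": 0, "dx": 0.01, "dy": 0, "dz": -0.188, "claw": 0.055}])

```text
clock: 33.88
ee_pos: [0.5596, 0.266, 0.2412]
tool_rot: [0.007, 3.139, 0.001]
wrist_force: [0.4, -0.0, -2.5]
opening: 0.0631
```

>>> arm_command(moves=[{"ax": 0, "ay": 0, "az": 0, "dx": 0.015, "dy": -0.04, "dz": 0, "claw": 0.055}, {"ax": 0, "ay": 0, "az": 0, "dx": 0.025, "dy": -0.1, "dz": 0, "claw": 0.055}, {"ax": 0, "ay": 0, "az": 0, "dx": 0.035, "dy": -0.16, "dz": 0, "claw": 0.055}, {"ax": 0, "ay": 0, "az": 0, "dx": 0.045, "dy": -0.22, "dz": 0, "claw": 0.055}, {"ax": 0, "ay": 0, "az": 0, "dx": 0.055, "dy": -0.28, "dz": 0, "claw": 0.055}])

```text
clock: 34.5
ee_pos: [0.5021, -0.0156, 0.2389]
tool_rot: [0.007, 3.141, -0.0]
wrist_force: [1.5, -0.9, -3.0]
opening: 0.0636
```

>>> arm_command(moves=[{"ax": 0, "ay": 0, "az": 0, "dx": 0.002, "dy": -0.06, "dz": 0, "claw": 0.055}, {"ax": 0, "ay": 0, "az": 0, "dx": 0.002, "dy": -0.11, "dz": 0, "claw": 0.055}, {"ax": 0, "ay": 0, "az": 0, "dx": 0.002, "dy": -0.148, "dz": 0, "claw": 0.055}, {"ax": 0, "ay": 0, "az": 0, "dx": 0.002, "dy": -0.148, "dz": 0.02, "claw": 0.055}, {"ax": 0, "ay": 0, "az": 0, "dx": 0.002, "dy": -0.148, "dz": 0.04, "claw": 0.055}])

```text
clock: 35.12
ee_pos: [0.5, -0.1625, 0.1982]
tool_rot: [0.009, 3.141, -0.0]
wrist_force: [0.1, 0.0, -1.9]
opening: 0.0632
```

>>> arm_command(moves=[{"ax": 0, "ay": 0, "az": 0, "dx": 0, "dy": 0, "dz": 0, "claw": 0.055}, {"ax": 0, "ay": 0, "az": 0, "dx": 0, "dy": 0, "dz": 0, "claw": 0.055}])

```text
clock: 35.38
ee_pos: [0.5004, -0.1619, 0.1992]
tool_rot: [0.007, 3.141, -0.001]
wrist_force: [-0.1, 0.1, -3.1]
opening: 0.0631
```

```bash
python3 -c "
from h import *
st();go(.501,-.162,.1755);pic('side','s3',(300,110,150,120),4)"
```

```text
{'clock': 35.375, 'qpos': [-0.4679, 0.2757, -0.1183, 1.1757, -0.0, -0.4636], 'ee_pos': [0.5004, -0.1619, 0.1992], 'tool_rot': [0.0068, 3.1407, -0.0008], 'wrist_force': [-0.1083, 0.0668, -3.0881], 'wrist_torque': [-0.0499, -0.0083, -0.0111], 'opening': 0.0631}
d [-0.0006 -0.0001  0.0237] a [-0.   0.1 -0.2]
```

View pics/s3.png

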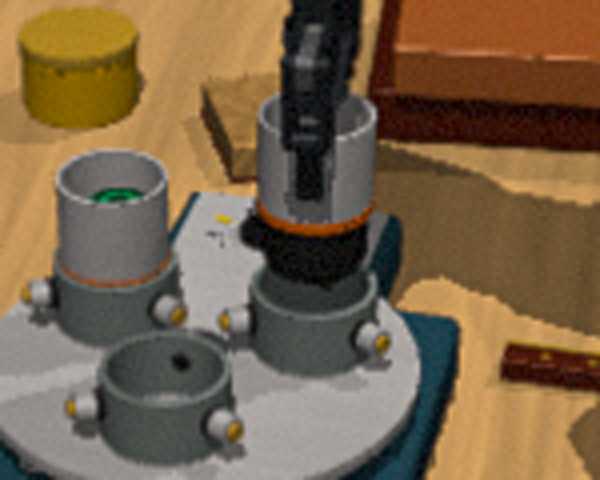

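Cup 2 is over the near socket (cup centre at crop x≈317, sleeve 313), so I nudge +x and lower.

>>> arm_command(moves=[{"ax": 0, "ay": 0, "az": 0, "dx": -0.0018, "dy": 0, "dz": 0.004, "claw": 0.055}, {"ax": 0, "ay": 0, "az": 0, "dx": -0.0018, "dy": 0, "dz": 0.01, "claw": 0.055}, {"ax": 0, "ay": 0, "az": 0, "dx": -0.0018, "dy": 0, "dz": 0.016, "claw": 0.055}, {"ax": 0, "ay": 0, "az": 0, "dx": -0.0018, "dy": 0, "dz": 0.022, "claw": 0.055}, {"ax": 0, "ay": 0, "az": 0, "dx": -0.0018, "dy": 0, "dz": 0.026, "claw": 0.055}])

```text
clock: 36.05
ee_pos: [0.5017, -0.162, 0.1719]
tool_rot: [-0.007, -3.141, 0.001]
wrist_force: [-2.4, -1.2, 5.5]
opening: 0.0632
```

>>> arm_command(moves=[{"ax": 0, "ay": 0, "az": 0, "dx": 0, "dy": 0, "dz": 0.001, "claw": 0.055}, {"ax": 0, "ay": 0, "az": 0, "dx": 0, "dy": 0, "dz": 0.001, "claw": 0.055}])

```text
clock: 36.3
ee_pos: [0.5016, -0.1622, 0.1711]
tool_rot: [-0.007, -3.141, 0.001]
wrist_force: [-2.9, -3.3, -2.6]
opening: 0.0633
```

```bash
python3 -c "
from h import *
st()"
```

```text
{'clock': 36.3, 'qpos': [-0.4668, 0.2929, -0.1722, 1.1061, -0.0011, -0.462], 'ee_pos': [0.5016, -0.1622, 0.1711], 'tool_rot': [-0.0075, -3.1408, 0.0013], 'wrist_force': [-2.8572, -3.2807, -2.6171], 'wrist_torque': [-0.9211, 0.7621, 0.0188], 'opening': 0.0633}
```

>>> arm_command(moves=[{"ax": 0, "ay": 0, "az": 0, "dx": 0.0011, "dy": -0.0013, "dz": 0, "claw": 0.055}, {"ax": 0, "ay": 0, "az": 0, "dx": 0.0011, "dy": -0.0013, "dz": 0, "claw": 0.055}])

```text
clock: 36.55
ee_pos: [0.5009, -0.1631, 0.1712]
tool_rot: [0.007, 3.141, 0.001]
wrist_force: [0.6, -0.4, -2.8]
opening: 0.0632
```

```bash
python3 -c "
from h import *
st()"
```

```text
{'clock': 36.55, 'qpos': [-0.4698, 0.2917, -0.1735, 1.1054, 0.0005, -0.4652], 'ee_pos': [0.5009, -0.1631, 0.1712], 'tool_rot': [0.0071, 3.1413, 0.0007], 'wrist_force': [0.6258, -0.3593, -2.7748], 'wrist_torque': [-0.0173, -0.0108, -0.0494], 'opening': 0.0632}
```

>>> arm_command(moves=[{"ax": 0, "ay": 0, "az": 0, "dx": 0, "dy": 0, "dz": 0.002, "claw": 0.055}, {"ax": 0, "ay": 0, "az": 0, "dx": 0, "dy": 0, "dz": 0.005, "claw": 0.055}, {"ax": 0, "ay": 0, "az": 0, "dx": 0, "dy": 0, "dz": 0.007, "claw": 0.055}, {"ax": 0, "ay": 0, "az": 0, "dx": 0, "dy": 0, "dz": 0.007, "claw": 0.055}])

```text
clock: 37.05
ee_pos: [0.5007, -0.1631, 0.164]
tool_rot: [-0.007, -3.141, -0.0]
wrist_force: [1.0, -0.3, -3.1]
opening: 0.0633
```

```bash
python3 -c "
from h import *
st()"
```

```text
{'clock': 37.05, 'qpos': [-0.4697, 0.2959, -0.1878, 1.0874, -0.0, -0.4652], 'ee_pos': [0.5007, -0.1631, 0.164], 'tool_rot': [-0.007, -3.1413, -0.0002], 'wrist_force': [0.9561, -0.273, -3.1063], 'wrist_torque': [-0.0071, 0.0087, -0.0366], 'opening': 0.0633}
```

>>> arm_command(moves=[{"ax": 0, "ay": 0, "az": 10, "dx": 0, "dy": 0, "dz": 0.0005, "claw": 0.055}, {"ax": 0, "ay": 0, "az": 20, "dx": 0, "dy": 0, "dz": 0.0013, "claw": 0.055}, {"ax": 0, "ay": 0, "az": 30, "dx": 0, "dy": 0, "dz": 0.0021, "claw": 0.055}, {"ax": 0, "ay": 0, "az": 40, "dx": 0, "dy": 0, "dz": 0.0029, "claw": 0.055}, {"ax": 0, "ay": 0, "az": 50, "dx": 0, "dy": 0, "dz": 0.0037, "claw": 0.055}])

```text
clock: 37.67
ee_pos: [0.5015, -0.1627, 0.1608]
tool_rot: [1.341, 2.84, 0.003]
wrist_force: [2.3, 4.6, 0.4]
opening: 0.0635
```

>>> arm_command(moves=[{"ax": 0, "ay": 0, "az": -10, "dx": 0, "dy": 0, "dz": 0.0003, "claw": 0.055}, {"ax": 0, "ay": 0, "az": -20, "dx": 0, "dy": 0, "dz": 0.0012, "claw": 0.055}, {"ax": 0, "ay": 0, "az": -30, "dx": 0, "dy": 0, "dz": 0.002, "claw": 0.055}, {"ax": 0, "ay": 0, "az": -40, "dx": 0, "dy": 0, "dz": 0.0028, "claw": 0.055}, {"ax": 0, "ay": 0, "az": -50, "dx": 0, "dy": 0, "dz": 0.0035, "claw": 0.055}])

```text
clock: 38.3
ee_pos: [0.5006, -0.1635, 0.1575]
tool_rot: [0.001, -3.141, 0.002]
wrist_force: [-4.4, -2.8, 6.9]
opening: 0.0634
```

>>> arm_command(moves=[{"ax": 0, "ay": 0, "az": 10, "dx": 0, "dy": 0, "dz": 0.0003, "claw": 0.055}, {"ax": 0, "ay": 0, "az": 20, "dx": 0, "dy": 0, "dz": 0.0011, "claw": 0.055}, {"ax": 0, "ay": 0, "az": 30, "dx": 0, "dy": 0, "dz": 0.002, "claw": 0.055}, {"ax": 0, "ay": 0, "az": 40, "dx": 0, "dy": 0, "dz": 0.0029, "claw": 0.055}, {"ax": 0, "ay": 0, "az": 50, "dx": 0, "dy": 0, "dz": 0.0037, "claw": 0.055}])

```text
clock: 38.92
ee_pos: [0.5009, -0.1622, 0.1542]
tool_rot: [1.34, 2.841, 0.003]
wrist_force: [-3.8, 7.9, 12.0]
opening: 0.0631
```

```bash
python3 -c "
from h import *
st()"
```

```text
{'clock': 38.925, 'qpos': [-0.4691, 0.301, -0.2081, 1.0612, 0.0019, 0.4125], 'ee_pos': [0.5009, -0.1622, 0.1542], 'tool_rot': [1.3402, 2.8408, 0.003], 'wrist_force': [-3.811, 7.8896, 12.0373], 'wrist_torque': [1.9802, 0.8477, 0.7099], 'opening': 0.0631}
```

Tracks the first cup closely, so I continue the same way.

>>> arm_command(moves=[{"ax": 0, "ay": 0, "az": -10, "dx": 0, "dy": 0, "dz": 0.0002, "claw": 0.055}, {"ax": 0, "ay": 0, "az": -20, "dx": 0, "dy": 0, "dz": 0.0006, "claw": 0.055}, {"ax": 0, "ay": 0, "az": -30, "dx": 0, "dy": 0, "dz": 0.0014, "claw": 0.055}, {"ax": 0, "ay": 0, "az": -40, "dx": 0, "dy": 0, "dz": 0.0023, "claw": 0.055}, {"ax": 0, "ay": 0, "az": -50, "dx": 0, "dy": 0, "dz": 0.0032, "claw": 0.055}])

```text
clock: 39.55
ee_pos: [0.5007, -0.1635, 0.1505]
tool_rot: [0.001, 3.141, -0.001]
wrist_force: [-7.0, -2.8, 4.2]
opening: 0.063
```

```bash
python3 -c "
from h import *
st()"
```

```text
{'clock': 39.55, 'qpos': [-0.4701, 0.3038, -0.2146, 1.0519, -0.0006, -0.4695], 'ee_pos': [0.5007, -0.1635, 0.1505], 'tool_rot': [0.0008, 3.1415, -0.0012], 'wrist_force': [-7.0209, -2.8119, 4.1822], 'wrist_torque': [-0.6658, 1.4247, -1.3825], 'opening': 0.063}
```

>>> arm_command(moves=[{"ax": 0, "ay": 0, "az": 10, "dx": 0, "dy": 0, "dz": 0.0003, "claw": 0.055}, {"ax": 0, "ay": 0, "az": 20, "dx": 0, "dy": 0, "dz": 0.0012, "claw": 0.055}, {"ax": 0, "ay": 0, "az": 30, "dx": 0, "dy": 0, "dz": 0.0022, "claw": 0.055}, {"ax": 0, "ay": 0, "az": 40, "dx": 0, "dy": 0, "dz": 0.0032, "claw": 0.055}, {"ax": 0, "ay": 0, "az": 50, "dx": 0, "dy": 0, "dz": 0.004, "claw": 0.055}])

```text
clock: 40.17
ee_pos: [0.5008, -0.1624, 0.1462]
tool_rot: [-1.34, -2.841, -0.002]
wrist_force: [-1.2, 3.6, 0.6]
opening: 0.0631
```

```bash
python3 -c "
from h import *
st()"
```

```text
{'clock': 40.175, 'qpos': [-0.4692, 0.3067, -0.2227, 1.0417, 0.0013, 0.4124], 'ee_pos': [0.5008, -0.1624, 0.1462], 'tool_rot': [-1.3403, -2.8411, -0.0021], 'wrist_force': [-1.1941, 3.6189, 0.5942], 'wrist_torque': [1.2446, -0.1583, 0.1237], 'opening': 0.0631}
```

>>> arm_command(moves=[{"ax": 0, "ay": 0, "az": -10, "dx": 0, "dy": 0, "dz": 0.0003, "claw": 0.055}, {"ax": 0, "ay": 0, "az": -20, "dx": 0, "dy": 0, "dz": 0.0011, "claw": 0.055}, {"ax": 0, "ay": 0, "az": -30, "dx": 0, "dy": 0, "dz": 0.002, "claw": 0.055}, {"ax": 0, "ay": 0, "az": -40, "dx": 0, "dy": 0, "dz": 0.0029, "claw": 0.055}, {"ax": 0, "ay": 0, "az": -50, "dx": 0, "dy": 0, "dz": 0.0037, "claw": 0.055}])

```text
clock: 40.8
ee_pos: [0.5005, -0.1633, 0.1426]
tool_rot: [-0.001, -3.141, 0.001]
wrist_force: [-7.9, -0.1, 3.6]
opening: 0.0634
```

```bash
python3 -c "
from h import *
st()"
```

```text
{'clock': 40.8, 'qpos': [-0.47, 0.3091, -0.2296, 1.0323, -0.0006, -0.4697], 'ee_pos': [0.5005, -0.1633, 0.1426], 'tool_rot': [-0.0005, -3.1411, 0.0007], 'wrist_force': [-7.8657, -0.1021, 3.6458], 'wrist_torque': [-0.2058, 1.5116, -1.0821], 'opening': 0.0634}
```

>>> arm_command(moves=[{"ax": 0, "ay": 0, "az": 10, "dx": 0, "dy": 0, "dz": 0.0003, "claw": 0.055}, {"ax": 0, "ay": 0, "az": 20, "dx": 0, "dy": 0, "dz": 0.001, "claw": 0.055}, {"ax": 0, "ay": 0, "az": 30, "dx": 0, "dy": 0, "dz": 0.0018, "claw": 0.055}, {"ax": 0, "ay": 0, "az": 40, "dx": 0, "dy": 0, "dz": 0.0026, "claw": 0.055}, {"ax": 0, "ay": 0, "az": 50, "dx": 0, "dy": 0, "dz": 0.0035, "claw": 0.055}])

```text
clock: 41.42
ee_pos: [0.5011, -0.1626, 0.1396]
tool_rot: [1.34, 2.841, 0.002]
wrist_force: [-2.6, 9.7, 9.8]
opening: 0.0632
```

```bash
python3 -c "
from h import *
st()"
```

```text
{'clock': 41.425, 'qpos': [-0.4691, 0.311, -0.2355, 1.0235, 0.0011, 0.4122], 'ee_pos': [0.5011, -0.1626, 0.1396], 'tool_rot': [1.3397, 2.8408, 0.0017], 'wrist_force': [-2.6295, 9.6658, 9.8206], 'wrist_torque': [1.7955, 0.7773, 0.9532], 'opening': 0.0632}
```

>>> arm_command(moves=[{"ax": 0, "ay": 0, "az": -10, "dx": 0, "dy": 0, "dz": 0.0002, "claw": 0.055}, {"ax": 0, "ay": 0, "az": -20, "dx": 0, "dy": 0, "dz": 0.0006, "claw": 0.055}, {"ax": 0, "ay": 0, "az": -30, "dx": 0, "dy": 0, "dz": 0.0012, "claw": 0.055}, {"ax": 0, "ay": 0, "az": -40, "dx": 0, "dy": 0, "dz": 0.0018, "claw": 0.055}, {"ax": 0, "ay": 0, "az": -50, "dx": 0, "dy": 0, "dz": 0.0024, "claw": 0.055}])

```text
clock: 42.05
ee_pos: [0.5009, -0.1639, 0.1378]
tool_rot: [0.0, 3.14, -0.003]
wrist_force: [-7.3, -4.6, 16.8]
opening: 0.0631
```

```bash
python3 -c "
from h import *
st()"
```

```text
{'clock': 42.05, 'qpos': [-0.4701, 0.312, -0.2392, 1.0176, -0.0015, -0.4699], 'ee_pos': [0.5009, -0.1639, 0.1378], 'tool_rot': [0.0003, 3.1405, -0.0035], 'wrist_force': [-7.3181, -4.6248, 16.763], 'wrist_torque': [-2.0048, 1.4176, -1.1649], 'opening': 0.0631}
```

>>> arm_command(moves=[{"ax": 0, "ay": 0, "az": 10, "dx": 0, "dy": 0, "dz": 0, "claw": 0.055}, {"ax": 0, "ay": 0, "az": 20, "dx": 0, "dy": 0, "dz": 0, "claw": 0.055}, {"ax": 0, "ay": 0, "az": 30, "dx": 0, "dy": 0, "dz": 0, "claw": 0.055}, {"ax": 0, "ay": 0, "az": 40, "dx": 0, "dy": 0, "dz": 0, "claw": 0.055}, {"ax": 0, "ay": 0, "az": 50, "dx": 0, "dy": 0, "dz": 0, "claw": 0.055}])

```text
clock: 42.68
ee_pos: [0.5015, -0.1615, 0.1376]
tool_rot: [1.338, 2.841, 0.006]
wrist_force: [2.1, 18.2, 14.3]
opening: 0.0632
```

>>> arm_command(moves=[{"ax": 0, "ay": 0, "az": -10, "dx": 0, "dy": 0, "dz": 0, "claw": 0.055}, {"ax": 0, "ay": 0, "az": -20, "dx": 0, "dy": 0, "dz": 0, "claw": 0.055}, {"ax": 0, "ay": 0, "az": -30, "dx": 0, "dy": 0, "dz": 0, "claw": 0.055}, {"ax": 0, "ay": 0, "az": -40, "dx": 0, "dy": 0, "dz": 0, "claw": 0.055}, {"ax": 0, "ay": 0, "az": -50, "dx": 0, "dy": 0, "dz": 0, "claw": 0.055}])

```text
clock: 43.3
ee_pos: [0.5009, -0.1638, 0.1378]
tool_rot: [0.001, 3.14, -0.003]
wrist_force: [-3.8, -2.6, 16.1]
opening: 0.0638
```

```bash
python3 -c "
from h import *
st()"
```

```text
{'clock': 43.3, 'qpos': [-0.4701, 0.3119, -0.2393, 1.0177, -0.0013, -0.4697], 'ee_pos': [0.5009, -0.1638, 0.1378], 'tool_rot': [0.0006, 3.1405, -0.0032], 'wrist_force': [-3.7995, -2.6244, 16.1175], 'wrist_torque': [-1.1006, 0.7764, -1.2137], 'opening': 0.0638}
```

Cup 2's force holds at about 16 N under twisting, so it is home too. I release and fetch cup 1.

>>> arm_command(moves=[{"ax": 0, "ay": 0, "az": 0, "dx": 0, "dy": 0, "dz": -0.0025, "claw": 0.055}, {"ax": 0, "ay": 0, "az": 0, "dx": 0, "dy": 0, "dz": -0.004, "claw": 0.055}, {"ax": 0, "ay": 0, "az": 0, "dx": 0, "dy": 0, "dz": -0.004, "claw": 0.085}, {"ax": 0, "ay": 0, "az": 0, "dx": 0, "dy": 0, "dz": -0.004, "claw": 0.085}, {"ax": 0, "ay": 0, "az": 0, "dx": 0, "dy": 0, "dz": -0.004, "claw": 0.085}])

```text
clock: 43.92
ee_pos: [0.5007, -0.163, 0.1403]
tool_rot: [-0.007, -3.141, -0.0]
wrist_force: [0.3, -0.2, 0.2]
opening: 0.085
```

>>> arm_command(moves=[{"ax": 0, "ay": 0, "az": 0, "dx": 0, "dy": 0, "dz": -0.03, "claw": 0.085}, {"ax": 0, "ay": 0, "az": 0, "dx": 0, "dy": 0, "dz": -0.08, "claw": 0.085}, {"ax": 0, "ay": 0, "az": 0, "dx": 0, "dy": 0, "dz": -0.115, "claw": 0.085}, {"ax": 0, "ay": 0, "az": 0, "dx": 0, "dy": 0.05, "dz": -0.115, "claw": 0.085}, {"ax": 0, "ay": 0, "az": 0, "dx": 0, "dy": 0.11, "dz": -0.115, "claw": 0.085}])

```text
clock: 44.55
ee_pos: [0.5014, -0.0525, 0.2556]
tool_rot: [0.01, 3.141, -0.0]
wrist_force: [0.9, 1.2, -0.2]
opening: 0.0849
```

>>> arm_command(moves=[{"ax": 0, "ay": 0, "az": 0, "dx": -0.005, "dy": 0.06, "dz": 0, "claw": 0.085}, {"ax": 0, "ay": 0, "az": 0, "dx": -0.01, "dy": 0.12, "dz": 0, "claw": 0.085}, {"ax": 0, "ay": 0, "az": 0, "dx": -0.02, "dy": 0.18, "dz": 0, "claw": 0.085}, {"ax": 0, "ay": 0, "az": 0, "dx": -0.03, "dy": 0.24, "dz": 0, "claw": 0.085}, {"ax": 0, "ay": 0, "az": 0, "dx": -0.04, "dy": 0.295, "dz": 0, "claw": 0.085}])

```text
clock: 45.18
ee_pos: [0.5426, 0.244, 0.2554]
tool_rot: [0.006, 3.141, 0.0]
wrist_force: [1.2, -0.6, -0.8]
opening: 0.0851
```

>>> arm_command(moves=[{"ax": 0, "ay": 0, "az": 0, "dx": -0.01, "dy": 0.05, "dz": 0, "claw": 0.085}, {"ax": 0, "ay": 0, "az": 0, "dx": -0.025, "dy": 0.1, "dz": 0, "claw": 0.085}, {"ax": 0, "ay": 0, "az": 0, "dx": -0.036, "dy": 0.15, "dz": 0.04, "claw": 0.085}, {"ax": 0, "ay": 0, "az": 0, "dx": -0.036, "dy": 0.15, "dz": 0.09, "claw": 0.085}, {"ax": 0, "ay": 0, "az": 0, "dx": -0.036, "dy": 0.15, "dz": 0.125, "claw": 0.085}])

```text
clock: 45.8
ee_pos: [0.5784, 0.392, 0.1275]
tool_rot: [-0.005, -3.139, 0.002]
wrist_force: [0.6, 0.5, 0.6]
opening: 0.0849
```

```bash
python3 -c "
from h import *
st();go(.577,.3915,.05)"
```

```text
{'clock': 45.8, 'qpos': [0.4791, 0.607, 0.241, 1.2074, 0.0, 0.4825], 'ee_pos': [0.5784, 0.392, 0.1275], 'tool_rot': [-0.0054, -3.1393, 0.0019], 'wrist_force': [0.6374, 0.5381, 0.6449], 'wrist_torque': [-0.0688, -0.0652, -0.0223], 'opening': 0.0849}
d [ 0.0012 -0.0004  0.0775] a [-0.1 -0.1 -0.2]
```

>>> arm_command(moves=[{"ax": 0, "ay": 0, "az": 0, "dx": 0, "dy": 0, "dz": 0.03, "claw": 0.085}, {"ax": 0, "ay": 0, "az": 0, "dx": 0, "dy": 0, "dz": 0.06, "claw": 0.085}, {"ax": 0, "ay": 0, "az": 0, "dx": 0, "dy": 0, "dz": 0.079, "claw": 0.085}, {"ax": 0, "ay": 0, "az": 0, "dx": 0, "dy": 0, "dz": 0.079, "claw": 0.055}, {"ax": 0, "ay": 0, "az": 0, "dx": 0, "dy": 0, "dz": 0.079, "claw": 0.055}])

```text
clock: 46.42
ee_pos: [0.5796, 0.3917, 0.0523]
tool_rot: [0.007, 3.141, 0.001]
wrist_force: [-0.1, -0.3, -4.3]
opening: 0.0642
```

>>> arm_command(moves=[{"ax": 0, "ay": 0, "az": 0, "dx": 0, "dy": 0, "dz": 0, "claw": 0.055}, {"ax": 0, "ay": 0, "az": 0, "dx": 0, "dy": 0, "dz": 0, "claw": 0.055}, {"ax": 0, "ay": 0, "az": 0, "dx": 0, "dy": 0, "dz": 0, "claw": 0.055}])

```text
clock: 46.8
ee_pos: [0.5793, 0.3915, 0.0516]
tool_rot: [0.007, 3.141, 0.0]
wrist_force: [0.2, 0.4, -2.2]
opening: 0.0637
```

```bash
python3 -c "
from h import *
st();go(.569,-.062,.24)"
```

```text
{'clock': 46.8, 'qpos': [0.4779, 0.6486, 0.1086, 1.0307, -0.0, 0.4824], 'ee_pos': [0.5793, 0.3915, 0.0516], 'tool_rot': [0.0071, 3.1415, 0.0001], 'wrist_force': [0.1544, 0.3571, -2.24], 'wrist_torque': [-0.019, -0.0083, 0.0237], 'opening': 0.0637}
d [ 0.0082 -0.4536 -0.1884] a [ 0.   0.  -0.3]
```

>>> arm_command(moves=[{"ax": 0, "ay": 0, "az": 0, "dx": 0, "dy": 0, "dz": -0.02, "claw": 0.055}, {"ax": 0, "ay": 0, "az": 0, "dx": 0, "dy": 0, "dz": -0.06, "claw": 0.055}, {"ax": 0, "ay": 0, "az": 0, "dx": 0, "dy": 0, "dz": -0.11, "claw": 0.055}, {"ax": 0, "ay": 0, "az": 0, "dx": 0, "dy": 0, "dz": -0.16, "claw": 0.055}, {"ax": 0, "ay": 0, "az": 0, "dx": 0, "dy": 0, "dz": -0.188, "claw": 0.055}])

```text
clock: 47.42
ee_pos: [0.5796, 0.3917, 0.2425]
tool_rot: [0.007, 3.139, 0.002]
wrist_force: [0.8, -0.1, -3.7]
opening: 0.0637
```

>>> arm_command(moves=[{"ax": 0, "ay": 0, "az": 0, "dx": 0.002, "dy": -0.04, "dz": 0, "claw": 0.055}, {"ax": 0, "ay": 0, "az": 0, "dx": 0.004, "dy": -0.1, "dz": 0, "claw": 0.055}, {"ax": 0, "ay": 0, "az": 0, "dx": 0.006, "dy": -0.16, "dz": 0, "claw": 0.055}, {"ax": 0, "ay": 0, "az": 0, "dx": 0.008, "dy": -0.22, "dz": 0, "claw": 0.055}, {"ax": 0, "ay": 0, "az": 0, "dx": 0.009, "dy": -0.28, "dz": 0, "claw": 0.055}])

```text
clock: 48.05
ee_pos: [0.5686, 0.1097, 0.2397]
tool_rot: [0.007, 3.141, -0.0]
wrist_force: [0.8, 0.2, -2.1]
opening: 0.0637
```

>>> arm_command(moves=[{"ax": 0, "ay": 0, "az": 0, "dx": 0, "dy": -0.06, "dz": 0, "claw": 0.055}, {"ax": 0, "ay": 0, "az": 0, "dx": 0, "dy": -0.12, "dz": 0, "claw": 0.055}, {"ax": 0, "ay": 0, "az": 0, "dx": 0, "dy": -0.174, "dz": 0, "claw": 0.055}, {"ax": 0, "ay": 0, "az": 0, "dx": 0, "dy": -0.174, "dz": 0.02, "claw": 0.055}, {"ax": 0, "ay": 0, "az": 0, "dx": 0, "dy": -0.174, "dz": 0.04, "claw": 0.055}])

```text
clock: 48.68
ee_pos: [0.5682, -0.0633, 0.1991]
tool_rot: [0.01, 3.141, -0.0]
wrist_force: [-0.6, -0.1, -2.8]
opening: 0.0638
```

>>> arm_command(moves=[{"ax": 0, "ay": 0, "az": 0, "dx": 0, "dy": 0, "dz": 0, "claw": 0.055}, {"ax": 0, "ay": 0, "az": 0, "dx": 0, "dy": 0, "dz": 0, "claw": 0.055}])

```text
clock: 48.92
ee_pos: [0.5685, -0.0623, 0.2003]
tool_rot: [0.007, 3.141, -0.0]
wrist_force: [0.4, -0.1, -2.6]
opening: 0.0637
```

```bash
python3 -c "
from h import *
st();go(.570,-.0625,.1705);pic('side','s4',(280,130,150,120),4)"
```

```text
{'clock': 48.925, 'qpos': [-0.2517, 0.3535, 0.001, 1.2175, -0.0, -0.2475], 'ee_pos': [0.5685, -0.0623, 0.2003], 'tool_rot': [0.0066, 3.1408, -0.0003], 'wrist_force': [0.3806, -0.058, -2.614], 'wrist_torque': [0.0098, -0.0048, 0.0165], 'opening': 0.0637}
d [-0.0015 -0.0002  0.0298] a [-0.   0.  -0.2]
```

View pics/s4.png

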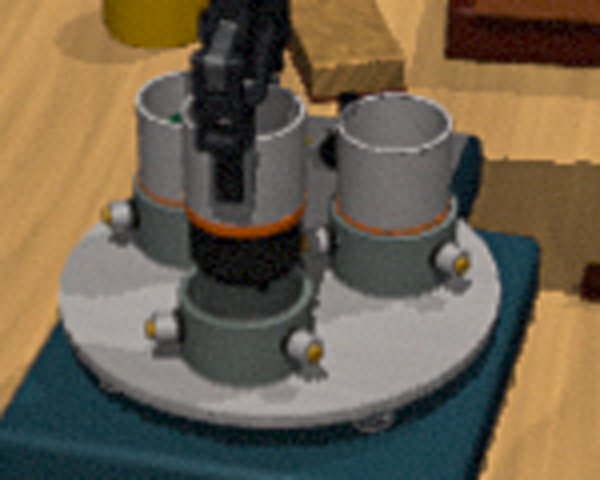

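Cup 1 is aligned over the last socket (foot at x≈247, sleeve ≈245), and the other two sit home.

>>> arm_command(moves=[{"ax": 0, "ay": 0, "az": 0, "dx": -0.0012, "dy": 0, "dz": 0.004, "claw": 0.055}, {"ax": 0, "ay": 0, "az": 0, "dx": -0.0012, "dy": 0, "dz": 0.01, "claw": 0.055}, {"ax": 0, "ay": 0, "az": 0, "dx": -0.0012, "dy": 0, "dz": 0.016, "claw": 0.055}, {"ax": 0, "ay": 0, "az": 0, "dx": -0.0012, "dy": 0, "dz": 0.022, "claw": 0.055}, {"ax": 0, "ay": 0, "az": 0, "dx": -0.0012, "dy": 0, "dz": 0.027, "claw": 0.055}])

```text
clock: 49.6
ee_pos: [0.5693, -0.0624, 0.172]
tool_rot: [-0.007, -3.141, -0.0]
wrist_force: [0.1, -0.2, -3.1]
opening: 0.0639
```

>>> arm_command(moves=[{"ax": 0, "ay": 0, "az": 0, "dx": 0, "dy": 0, "dz": 0.001, "claw": 0.055}, {"ax": 0, "ay": 0, "az": 0, "dx": 0, "dy": 0, "dz": 0.002, "claw": 0.055}, {"ax": 0, "ay": 0, "az": 0, "dx": 0, "dy": 0, "dz": 0.002, "claw": 0.055}])

```text
clock: 49.98
ee_pos: [0.5695, -0.0625, 0.1706]
tool_rot: [0.007, 3.141, -0.0]
wrist_force: [-0.8, -0.9, -3.2]
opening: 0.0639
```

```bash
python3 -c "
from h import *
st()"
```

```text
{'clock': 49.975, 'qpos': [-0.2515, 0.3685, -0.0577, 1.1444, 0.0, -0.2469], 'ee_pos': [0.5695, -0.0625, 0.1706], 'tool_rot': [0.0071, 3.1414, -0.0], 'wrist_force': [-0.8148, -0.9328, -3.1984], 'wrist_torque': [-0.0181, 0.0029, -0.037], 'opening': 0.0639}
```

>>> arm_command(moves=[{"ax": 0, "ay": 0, "az": 0, "dx": 0, "dy": 0, "dz": 0.003, "claw": 0.055}, {"ax": 0, "ay": 0, "az": 0, "dx": 0, "dy": 0, "dz": 0.006, "claw": 0.055}, {"ax": 0, "ay": 0, "az": 0, "dx": 0, "dy": 0, "dz": 0.008, "claw": 0.055}, {"ax": 0, "ay": 0, "az": 0, "dx": 0, "dy": 0, "dz": 0.008, "claw": 0.055}])

```text
clock: 50.48
ee_pos: [0.5694, -0.0625, 0.1624]
tool_rot: [-0.007, -3.141, 0.0]
wrist_force: [-0.7, 0.0, -2.9]
opening: 0.0637
```

>>> arm_command(moves=[{"ax": 0, "ay": 0, "az": 10, "dx": 0, "dy": 0, "dz": 0.0005, "claw": 0.055}, {"ax": 0, "ay": 0, "az": 20, "dx": 0, "dy": 0, "dz": 0.0013, "claw": 0.055}, {"ax": 0, "ay": 0, "az": 30, "dx": 0, "dy": 0, "dz": 0.0021, "claw": 0.055}, {"ax": 0, "ay": 0, "az": 40, "dx": 0, "dy": 0, "dz": 0.0029, "claw": 0.055}, {"ax": 0, "ay": 0, "az": 50, "dx": 0, "dy": 0, "dz": 0.0037, "claw": 0.055}])

```text
clock: 51.1
ee_pos: [0.5696, -0.0624, 0.159]
tool_rot: [1.342, 2.84, 0.0]
wrist_force: [0.5, -0.1, 0.1]
opening: 0.0641
```

>>> arm_command(moves=[{"ax": 0, "ay": 0, "az": -10, "dx": 0, "dy": 0, "dz": 0.0003, "claw": 0.055}, {"ax": 0, "ay": 0, "az": -20, "dx": 0, "dy": 0, "dz": 0.0012, "claw": 0.055}, {"ax": 0, "ay": 0, "az": -30, "dx": 0, "dy": 0, "dz": 0.002, "claw": 0.055}, {"ax": 0, "ay": 0, "az": -40, "dx": 0, "dy": 0, "dz": 0.0028, "claw": 0.055}, {"ax": 0, "ay": 0, "az": -50, "dx": 0, "dy": 0, "dz": 0.0035, "claw": 0.055}])

```text
clock: 51.72
ee_pos: [0.57, -0.0633, 0.1562]
tool_rot: [-0.0, 3.14, -0.003]
wrist_force: [-0.4, -5.3, 7.5]
opening: 0.0642
```

>>> arm_command(moves=[{"ax": 0, "ay": 0, "az": 10, "dx": 0, "dy": 0, "dz": 0.0003, "claw": 0.055}, {"ax": 0, "ay": 0, "az": 20, "dx": 0, "dy": 0, "dz": 0.0011, "claw": 0.055}, {"ax": 0, "ay": 0, "az": 30, "dx": 0, "dy": 0, "dz": 0.002, "claw": 0.055}, {"ax": 0, "ay": 0, "az": 40, "dx": 0, "dy": 0, "dz": 0.0029, "claw": 0.055}, {"ax": 0, "ay": 0, "az": 50, "dx": 0, "dy": 0, "dz": 0.0037, "claw": 0.055}])

```text
clock: 52.35
ee_pos: [0.5699, -0.0625, 0.153]
tool_rot: [1.34, 2.839, 0.001]
wrist_force: [-4.6, -0.3, 13.6]
opening: 0.0638
```

```bash
python3 -c "
from h import *
st()"
```

```text
{'clock': 52.35, 'qpos': [-0.2513, 0.3772, -0.0935, 1.098, 0.0001, 0.6307], 'ee_pos': [0.5699, -0.0625, 0.153], 'tool_rot': [1.3401, 2.8391, 0.0007], 'wrist_force': [-4.6413, -0.3166, 13.6427], 'wrist_torque': [0.043, 0.931, 0.7544], 'opening': 0.0638}
```

>>> arm_command(moves=[{"ax": 0, "ay": 0, "az": -10, "dx": 0, "dy": 0, "dz": 0, "claw": 0.055}, {"ax": 0, "ay": 0, "az": -20, "dx": 0, "dy": 0, "dz": 0.0003, "claw": 0.055}, {"ax": 0, "ay": 0, "az": -30, "dx": 0, "dy": 0, "dz": 0.001, "claw": 0.055}, {"ax": 0, "ay": 0, "az": -40, "dx": 0, "dy": 0, "dz": 0.0018, "claw": 0.055}, {"ax": 0, "ay": 0, "az": -50, "dx": 0, "dy": 0, "dz": 0.0026, "claw": 0.055}])

```text
clock: 52.98
ee_pos: [0.57, -0.0631, 0.1497]
tool_rot: [0.001, 3.14, -0.002]
wrist_force: [-1.8, -6.8, 3.1]
opening: 0.0638
```

```bash
python3 -c "
from h import *
st()"
```

```text
{'clock': 52.975, 'qpos': [-0.2519, 0.3795, -0.099, 1.0904, -0.0008, -0.2512], 'ee_pos': [0.57, -0.0631, 0.1497], 'tool_rot': [0.001, 3.14, -0.0019], 'wrist_force': [-1.8208, -6.7912, 3.1319], 'wrist_torque': [-1.7654, 0.0011, -1.5752], 'opening': 0.0638}
```

>>> arm_command(moves=[{"ax": 0, "ay": 0, "az": 10, "dx": 0, "dy": 0, "dz": 0.0003, "claw": 0.055}, {"ax": 0, "ay": 0, "az": 20, "dx": 0, "dy": 0, "dz": 0.0011, "claw": 0.055}, {"ax": 0, "ay": 0, "az": 30, "dx": 0, "dy": 0, "dz": 0.002, "claw": 0.055}, {"ax": 0, "ay": 0, "az": 40, "dx": 0, "dy": 0, "dz": 0.0028, "claw": 0.055}, {"ax": 0, "ay": 0, "az": 50, "dx": 0, "dy": 0, "dz": 0.0036, "claw": 0.055}])

```text
clock: 53.6
ee_pos: [0.5698, -0.0623, 0.1459]
tool_rot: [1.34, 2.841, 0.001]
wrist_force: [-2.9, 0.2, 2.5]
opening: 0.0637
```

```bash
python3 -c "
from h import *
st()"
```

```text
{'clock': 53.6, 'qpos': [-0.2512, 0.3818, -0.1062, 1.0817, 0.0004, 0.6302], 'ee_pos': [0.5698, -0.0623, 0.1459], 'tool_rot': [1.3397, 2.8406, 0.0009], 'wrist_force': [-2.9222, 0.2009, 2.4827], 'wrist_torque': [-0.0492, 0.9434, 1.531], 'opening': 0.0637}
```

>>> arm_command(moves=[{"ax": 0, "ay": 0, "az": -10, "dx": 0, "dy": 0, "dz": 0.0003, "claw": 0.055}, {"ax": 0, "ay": 0, "az": -20, "dx": 0, "dy": 0, "dz": 0.0011, "claw": 0.055}, {"ax": 0, "ay": 0, "az": -30, "dx": 0, "dy": 0, "dz": 0.002, "claw": 0.055}, {"ax": 0, "ay": 0, "az": -40, "dx": 0, "dy": 0, "dz": 0.0029, "claw": 0.055}, {"ax": 0, "ay": 0, "az": -50, "dx": 0, "dy": 0, "dz": 0.0037, "claw": 0.055}])

```text
clock: 54.22
ee_pos: [0.57, -0.063, 0.1424]
tool_rot: [0.001, 3.14, -0.002]
wrist_force: [0.8, 3.2, 4.4]
opening: 0.0637
```

```bash
python3 -c "
from h import *
st()"
```

```text
{'clock': 54.225, 'qpos': [-0.2518, 0.3839, -0.1128, 1.0723, -0.0006, -0.2512], 'ee_pos': [0.57, -0.063, 0.1424], 'tool_rot': [0.001, 3.14, -0.0017], 'wrist_force': [0.8378, 3.1834, 4.3841], 'wrist_torque': [1.0123, -0.2196, -1.4863], 'opening': 0.0637}
```

>>> arm_command(moves=[{"ax": 0, "ay": 0, "az": 10, "dx": 0, "dy": 0, "dz": 0.0003, "claw": 0.055}, {"ax": 0, "ay": 0, "az": 20, "dx": 0, "dy": 0, "dz": 0.0011, "claw": 0.055}, {"ax": 0, "ay": 0, "az": 30, "dx": 0, "dy": 0, "dz": 0.0019, "claw": 0.055}, {"ax": 0, "ay": 0, "az": 40, "dx": 0, "dy": 0, "dz": 0.0028, "claw": 0.055}, {"ax": 0, "ay": 0, "az": 50, "dx": 0, "dy": 0, "dz": 0.0036, "claw": 0.055}])

```text
clock: 54.85
ee_pos: [0.5702, -0.0621, 0.1389]
tool_rot: [1.339, 2.84, 0.002]
wrist_force: [0.4, 7.9, 5.4]
opening: 0.064
```

```bash
python3 -c "
from h import *
st()"
```

```text
{'clock': 54.85, 'qpos': [-0.251, 0.386, -0.1193, 1.0635, 0.001, 0.63], 'ee_pos': [0.5702, -0.0621, 0.1389], 'tool_rot': [1.3389, 2.8401, 0.0021], 'wrist_force': [0.4478, 7.916, 5.4317], 'wrist_torque': [1.6575, -0.4381, 1.5567], 'opening': 0.064}
```

>>> arm_command(moves=[{"ax": 0, "ay": 0, "az": -10, "dx": 0, "dy": 0, "dz": 0.0003, "claw": 0.055}, {"ax": 0, "ay": 0, "az": -20, "dx": 0, "dy": 0, "dz": 0.001, "claw": 0.055}, {"ax": 0, "ay": 0, "az": -30, "dx": 0, "dy": 0, "dz": 0.0017, "claw": 0.055}, {"ax": 0, "ay": 0, "az": -40, "dx": 0, "dy": 0, "dz": 0.0024, "claw": 0.055}, {"ax": 0, "ay": 0, "az": -50, "dx": 0, "dy": 0, "dz": 0.003, "claw": 0.055}])

```text
clock: 55.48
ee_pos: [0.5701, -0.063, 0.1365]
tool_rot: [0.001, 3.139, -0.002]
wrist_force: [0.4, -0.8, 14.5]
opening: 0.0637
```

```bash
python3 -c "
from h import *
st()"
```

```text
{'clock': 55.475, 'qpos': [-0.2519, 0.3871, -0.1245, 1.0567, -0.0006, -0.2511], 'ee_pos': [0.5701, -0.063, 0.1365], 'tool_rot': [0.0012, 3.1393, -0.0019], 'wrist_force': [0.4145, -0.8072, 14.4812], 'wrist_torque': [0.1973, -0.4931, -1.1818], 'opening': 0.0637}
```

>>> arm_command(moves=[{"ax": 0, "ay": 0, "az": 10, "dx": 0, "dy": 0, "dz": 0, "claw": 0.055}, {"ax": 0, "ay": 0, "az": 20, "dx": 0, "dy": 0, "dz": 0, "claw": 0.055}, {"ax": 0, "ay": 0, "az": 30, "dx": 0, "dy": 0, "dz": 0, "claw": 0.055}, {"ax": 0, "ay": 0, "az": 40, "dx": 0, "dy": 0, "dz": 0, "claw": 0.055}, {"ax": 0, "ay": 0, "az": 50, "dx": 0, "dy": 0, "dz": 0, "claw": 0.055}])

```text
clock: 56.1
ee_pos: [0.5701, -0.062, 0.1365]
tool_rot: [1.339, 2.84, 0.002]
wrist_force: [-2.7, 6.1, 14.3]
opening: 0.064
```

>>> arm_command(moves=[{"ax": 0, "ay": 0, "az": -10, "dx": 0, "dy": 0, "dz": 0, "claw": 0.055}, {"ax": 0, "ay": 0, "az": -20, "dx": 0, "dy": 0, "dz": 0, "claw": 0.055}, {"ax": 0, "ay": 0, "az": -30, "dx": 0, "dy": 0, "dz": 0, "claw": 0.055}, {"ax": 0, "ay": 0, "az": -40, "dx": 0, "dy": 0, "dz": 0, "claw": 0.055}, {"ax": 0, "ay": 0, "az": -50, "dx": 0, "dy": 0, "dz": 0, "claw": 0.055}])

```text
clock: 56.72
ee_pos: [0.5702, -0.063, 0.1366]
tool_rot: [0.001, 3.139, -0.002]
wrist_force: [-3.3, -2.8, 13.5]
opening: 0.0639
```

```bash
python3 -c "
from h import *
st()"
```

```text
{'clock': 56.725, 'qpos': [-0.2518, 0.387, -0.1243, 1.0567, -0.0006, -0.2512], 'ee_pos': [0.5702, -0.063, 0.1366], 'tool_rot': [0.001, 3.139, -0.002], 'wrist_force': [-3.2788, -2.8289, 13.5278], 'wrist_torque': [-0.3284, 0.5065, -0.9516], 'opening': 0.0639}
```

>>> arm_command(moves=[{"ax": 0, "ay": 0, "az": 0, "dx": 0, "dy": 0, "dz": -0.0025, "claw": 0.055}, {"ax": 0, "ay": 0, "az": 0, "dx": 0, "dy": 0, "dz": -0.004, "claw": 0.055}, {"ax": 0, "ay": 0, "az": 0, "dx": 0, "dy": 0, "dz": -0.004, "claw": 0.085}, {"ax": 0, "ay": 0, "az": 0, "dx": 0, "dy": 0, "dz": -0.004, "claw": 0.085}, {"ax": 0, "ay": 0, "az": 0, "dx": 0, "dy": 0, "dz": -0.004, "claw": 0.085}])

```text
clock: 57.35
ee_pos: [0.5694, -0.0624, 0.1389]
tool_rot: [-0.007, -3.141, -0.0]
wrist_force: [-0.2, 0.3, 0.5]
opening: 0.0848
```

>>> arm_command(moves=[{"ax": 0, "ay": 0, "az": 0, "dx": 0, "dy": 0, "dz": -0.03, "claw": 0.085}, {"ax": 0, "ay": 0, "az": 0, "dx": 0, "dy": 0, "dz": -0.08, "claw": 0.085}, {"ax": 0, "ay": 0, "az": 0, "dx": 0, "dy": 0, "dz": -0.13, "claw": 0.085}, {"ax": 0, "ay": 0, "az": 0, "dx": 0.02, "dy": 0.05, "dz": -0.13, "claw": 0.085}, {"ax": 0, "ay": 0, "az": 0, "dx": 0.05, "dy": 0.1, "dz": -0.13, "claw": 0.085}])

```text
clock: 57.98
ee_pos: [0.5199, 0.0386, 0.2691]
tool_rot: [0.009, 3.141, 0.0]
wrist_force: [-0.7, 1.0, -0.0]
opening: 0.0849
```

>>> arm_command(moves=[{"ax": 0, "ay": 0, "az": 0, "dx": 0.03, "dy": 0.05, "dz": 0, "claw": 0.085}, {"ax": 0, "ay": 0, "az": 0, "dx": 0.06, "dy": 0.1, "dz": 0, "claw": 0.085}, {"ax": 0, "ay": 0, "az": 0, "dx": 0.09, "dy": 0.15, "dz": 0, "claw": 0.085}, {"ax": 0, "ay": 0, "az": 0, "dx": 0.11, "dy": 0.2, "dz": 0, "claw": 0.085}, {"ax": 0, "ay": 0, "az": 0, "dx": 0.11, "dy": 0.2, "dz": 0, "claw": 0.085}])

```text
clock: 58.6
ee_pos: [0.4093, 0.2408, 0.2692]
tool_rot: [-0.0, 3.142, 0.001]
wrist_force: [0.1, -0.6, -1.1]
opening: 0.0854
```

```bash
python3 -c "
from h import *
st();c=cap('side');d=cap('top');cv2.imwrite('pics/side_d.png',c['pixels']);cv2.imwrite('pics/top_d.png',d['pixels'])
a=cv2.resize(c['pixels'][140:250,280:420],None,fx=2.85,fy=2.85,interpolation=2);b=cv2.resize(d['pixels'][180:290,330:470],None,fx=2.85,fy=2.85,interpolation=2)
e=cv2.resize(d['pixels'][215:285,430:490],None,fx=4,fy=4,interpolation=2);f=cv2.resize(c['pixels'][130:200,330:410],None,fx=4,fy=4,interpolation=2)
u=np.hstack([a,b]);v=np.hstack([e,f]);v=cv2.copyMakeBorder(v,0,0,0,u.shape[1]-v.shape[1],cv2.BORDER_CONSTANT)
cv2.imwrite('pics/f1.png',np.vstack([u,v]));print(u.shape,v.shape)"
```

```text
{'clock': 58.6, 'qpos': [0.3598, 0.167, -0.0741, 1.3296, 0.0004, 0.3597], 'ee_pos': [0.4093, 0.2408, 0.2692], 'tool_rot': [-0.0, 3.1416, 0.0007], 'wrist_force': [0.115, -0.6313, -1.1275], 'wrist_torque': [-0.0119, -0.0064, -0.0068], 'opening': 0.0854}
(314, 798, 3) (280, 798, 3)
```

View pics/f1.png

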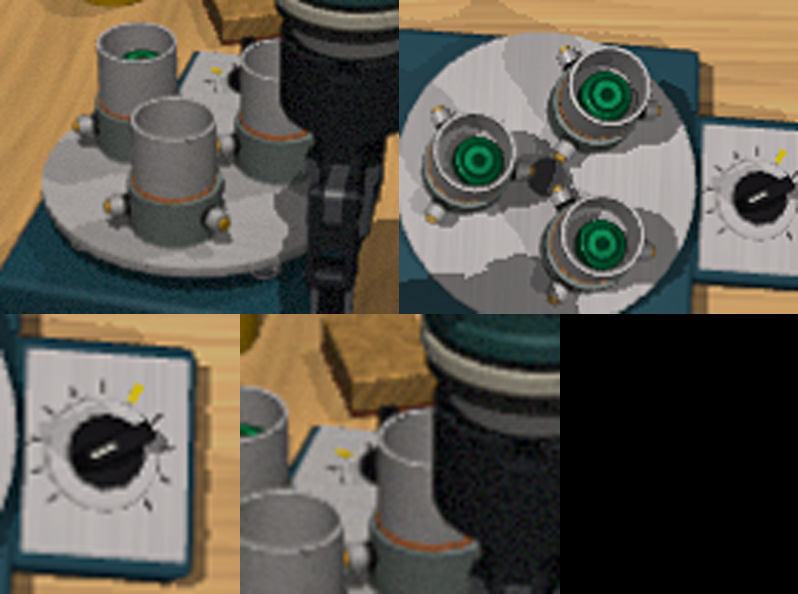

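All three cups sit home with discs visible in each (2, 1 and 1). The dial's yellow bar is at crop (136,393) and its white pointer line is around (105,450). Next I measure the dial.

```bash
python3 - <<'E'
from h import *
t=cap("top");s=cap("side")
def yel(c,box):
    x,y,w,h=box; hs=cv2.cvtColor(c["pixels"][y:y+h,x:x+w],cv2.COLOR_BGR2HSV)
    m=cv2.inRange(hs,(22,130,120),(35,255,255)); p=np.argwhere(m)[:,::-1]; return p.mean(0)+[x,y],len(p)
yt,n1=yel(t,(445,220,35,40)); ys,n2=yel(s,(345,155,20,20)); print(yt,n1,ys,n2)
(o1,d1),(o2,d2)=ray(t,[yt]),ray(s,[ys]); d1,d2=d1[0],d2[0]
k=np.linalg.lstsq(np.c_[d1,-d2],o2-o1,rcond=None)[0]; P=(o1+k[0]*d1+o2+k[1]*d2)/2; print("yellow",P.round(4),"gap",np.linalg.norm(o1+k[0]*d1-o2-k[1]*d2).round(4))
z=P[2]
E4=lambda u:(np.array(u,float)-[0,314]+.5)/4-.5+[430,215]
tk=E4([(55,497),(38,468),(36,441),(48,413),(72,393),(102,386),(136,393),(157,415),(166,447),(165,475),(150,504)])
for zz in(.056,z):
    W=onz(t,tk,zz)[:,:2]
    A=np.c_[2*W,np.ones(11)]; q=np.linalg.lstsq(A,(W**2).sum(1),rcond=None)[0]; r=np.sqrt(q[2]+q[0]**2+q[1]**2)
    an=np.degrees(np.unwrap(np.arctan2(*(W-q[:2]).T[::-1]))); print(zz,"centre",q[:2].round(4),"r",r.round(4),"tick angles",an.round(0))
# white line in knob
x,y,w,h=447,240,22,22; g=cv2.cvtColor(t["pixels"][y:y+h,x:x+w],cv2.COLOR_BGR2GRAY); print(g[4:20,0:22])
E
```

```text
[463.36363636 234.18181818] 11 [355.5 164.5] 6
yellow [ 0.5885 -0.3455  0.0595] gap 0.001
0.056 centre [ 0.5501 -0.3239] r 0.0428 tick angles [ 132.  104.   80.   54.   25.   -2.  -32.  -57.  -86. -111. -139.]
0.05947209347373528 centre [ 0.5496 -0.3229] r 0.0427 tick angles [ 132.  104.   80.   54.   25.   -2.  -32.  -57.  -86. -111. -139.]
[[139  73  14  20  22  22  23  21  20  22  20  20  14  17  20  22  24  23
   24  22  20  48]
 [116  24  18  21  22  22  22  22  22  22  16  18  20  23  25  24  23  25
   26  23  21  17]
 [109  12  20  22  22  20  20  21  18  15  17  35  25  25  24  26  25  25
   24  19  25  57]
 [ 79  18  21  21  22  16  17  17  17  48  97  91  42  25  26  27  27  24
   22  47  66 109]
 [ 56  21  22  16  17  19  16  48  95 117 193 141  53  25  27  23  22  10
   23 110 107 104]
 [ 58  23  17   9  17  33  95 118 188 142  52  18  25  25  20  10   9  11
   15 108 126 121]
 [ 55   9   9   8  12  54 180 148  57  19  23  21  16  13  10  14  17  14
   40 102 185 182]
 [ 72   9   9  12   9  16  21  23  23  21  17  12  10  13  14  16  26  23
   35 124 182 176]
 [117  21  11  10   9  15  21  22  14   8  12  14  14  16  16  27  24  18
   45 186 178 179]
 [148  69   3   6  10   7   9   9  12  17  17  19  18  26  26  24  23  21
  112 180 179 184]
 [178 116  21  14  14  14  18  18  18  24  27  27  26  27  26  24  18  44
  181 181 180 179]
 [187 151  81  33  25  27  29  27  26  27  26  26  26  23  23  18  67 113
  182 181 179 173]
 [182 184 152  84  29  22  25  25  26  26  26  24  23  22  24  47 147 184
  181 179 174 171]
 [179 179 185 151 111  86  45  18  21  22  21  17  33  29  55 125 182 182
  180 182 157 177]
 [179 179 180 185 190 168 120  81  50  68  73  96 112 107 126 181 182 181
  180 167 175 177]
 [175 180 182 183 183 183 185 164 127 145 151 180 184 183 183 181 180 182
  168 145 178 177]]
```

```bash
cat >> h.py <<'E'
def pointer(zt=.0975,cen=(.5498,-.3235),box=(444,236,30,26)):
    t=cap("top"); x,y,w,h=box; im=t["pixels"][y:y+h,x:x+w]; g=cv2.cvtColor(im,cv2.COLOR_BGR2GRAY).astype(float)
    blk=cv2.morphologyEx((g<60).astype(np.uint8),cv2.MORPH_CLOSE,np.ones((5,5))); k,l,stt,_=cv2.connectedComponentsWithStats(blk)
    b=l==1+np.argmax(stt[1:,4]); b=cv2.erode(b.astype(np.uint8),np.ones((3,3)))>0
    W=np.where(b,np.clip(g-40,0,None),0); p=np.argwhere(W>0)[:,::-1]; wt=W[p[:,1],p[:,0]]
    Q=onz(t,p+[x,y],zt)[:,:2]; m=(Q*wt[:,None]).sum(0)/wt.sum(); C=((Q-m)*wt[:,None]).T@(Q-m); v=np.linalg.eigh(C)[1][:,1]
    v=v*np.sign(v@(m-cen)); print("line mid",m.round(4),"from centre",(m-cen).round(4),"dir deg",np.degrees(np.arctan2(v[1],v[0])).round(1),"len",(Q@v).ptp() if hasattr(Q,'ptp') else np.ptp(Q@v), len(p))
E
python3 - <<'E'
from h import *
pointer(); t=cap("top"); print(proj(t,[[.5498,-.3235,.0975],[.5498,-.3235,.0595]]))
go(.5498,-.3235,.25)
E
```

```text
line mid [ 0.5446 -0.312 ] from centre [-0.0052  0.0115] dir deg 115.2 len 0.019193398960912544 19
[[459.94088413 246.57467508]
 [455.54568723 249.05404836]]
d [-0.142  -0.56    0.0191] a [-0.  -0.  -0.4]
```

>>> arm_command(moves=[{"ax": 0, "ay": 0, "az": 0, "dx": -0.015, "dy": -0.06, "dz": 0, "claw": 0.045}, {"ax": 0, "ay": 0, "az": 0, "dx": -0.03, "dy": -0.12, "dz": 0, "claw": 0.045}, {"ax": 0, "ay": 0, "az": 0, "dx": -0.045, "dy": -0.18, "dz": 0, "claw": 0.045}, {"ax": 0, "ay": 0, "az": 0, "dx": -0.06, "dy": -0.24, "dz": 0, "claw": 0.045}, {"ax": 0, "ay": 0, "az": 0, "dx": -0.075, "dy": -0.3, "dz": 0, "claw": 0.045}])

```text
clock: 59.52
ee_pos: [0.4845, -0.0651, 0.2692]
tool_rot: [0.01, 3.141, -0.0]
wrist_force: [1.5, 1.1, -0.5]
opening: 0.0449
```

>>> arm_command(moves=[{"ax": 0, "ay": 0, "az": -10, "dx": -0.015, "dy": -0.06, "dz": 0, "claw": 0.045}, {"ax": 0, "ay": 0, "az": -20, "dx": -0.03, "dy": -0.12, "dz": 0, "claw": 0.045}, {"ax": 0, "ay": 0, "az": -30, "dx": -0.045, "dy": -0.18, "dz": 0, "claw": 0.045}, {"ax": 0, "ay": 0, "az": -40, "dx": -0.06, "dy": -0.24, "dz": 0, "claw": 0.045}, {"ax": 0, "ay": 0, "az": -50, "dx": -0.065, "dy": -0.26, "dz": 0, "claw": 0.045}])

```text
clock: 60.15
ee_pos: [0.5477, -0.3267, 0.2678]
tool_rot: [1.323, -2.849, -0.001]
wrist_force: [0.3, -0.7, 0.5]
opening: 0.0451
```

>>> arm_command(moves=[{"ax": 0, "ay": 0, "az": -10, "dx": 0, "dy": 0, "dz": 0.02, "claw": 0.045}, {"ax": 0, "ay": 0, "az": -20, "dx": 0, "dy": 0, "dz": 0.05, "claw": 0.045}, {"ax": 0, "ay": 0, "az": -30, "dx": 0, "dy": 0, "dz": 0.08, "claw": 0.045}, {"ax": 0, "ay": 0, "az": -40, "dx": 0, "dy": 0, "dz": 0.11, "claw": 0.045}, {"ax": 0, "ay": 0, "az": -50, "dx": 0, "dy": 0, "dz": 0.13, "claw": 0.045}])

```text
clock: 60.78
ee_pos: [0.5472, -0.3232, 0.1375]
tool_rot: [2.406, -2.02, -0.002]
wrist_force: [-0.0, 0.1, 0.1]
opening: 0.0448
```

```bash
python3 -c "
from h import *
st();go(.5498,-.3235,.115,295)"
```

```text
{'clock': 60.775, 'qpos': [-0.6616, 0.4913, 0.0559, 1.1368, -0.0, -2.4064], 'ee_pos': [0.5472, -0.3232, 0.1375], 'tool_rot': [2.406, -2.0199, -0.0022], 'wrist_force': [-0.0468, 0.072, 0.1021], 'wrist_torque': [0.0003, 0.0067, -0.0083], 'opening': 0.0448}
d [ 0.0008 -0.0025  0.0225] a [  0.    0.1 -15. ]
```

>>> arm_command(moves=[{"ax": 0, "ay": 0, "az": -10, "dx": 0.0023, "dy": -0.0024, "dz": 0, "claw": 0.045}, {"ax": 0, "ay": 0, "az": -15, "dx": 0.0023, "dy": -0.0024, "dz": 0.02, "claw": 0.045}, {"ax": 0, "ay": 0, "az": -15, "dx": 0.0023, "dy": -0.0024, "dz": 0.04, "claw": 0.045}, {"ax": 0, "ay": 0, "az": -15, "dx": 0.0023, "dy": -0.0024, "dz": 0.055, "claw": 0.045}, {"ax": 0, "ay": 0, "az": -15, "dx": 0.0023, "dy": -0.0024, "dz": 0.063, "claw": 0.045}], force=30)

```text
clock: 61.4
ee_pos: [0.5506, -0.3246, 0.0753]
tool_rot: [-2.645, 1.695, 0.001]
wrist_force: [-0.0, -0.5, -0.4]
opening: 0.0454
```

```bash
python3 -c "
from h import *
st();go(.550,-.325,.074,295);pic('side','d1',(320,110,110,90),5)"
```

```text
{'clock': 61.4, 'qpos': [-0.6601, 0.5359, -0.042, 0.9936, 0.0, -2.6618], 'ee_pos': [0.5506, -0.3246, 0.0753], 'tool_rot': [-2.6449, 1.6952, 0.0012], 'wrist_force': [-0.0009, -0.4703, -0.4448], 'wrist_torque': [0.0586, 0.0241, -0.0078], 'opening': 0.0454}
d [0.0001 0.0007 0.0013] a [ 0.   0.  -0.3]
```

View pics/d1.png

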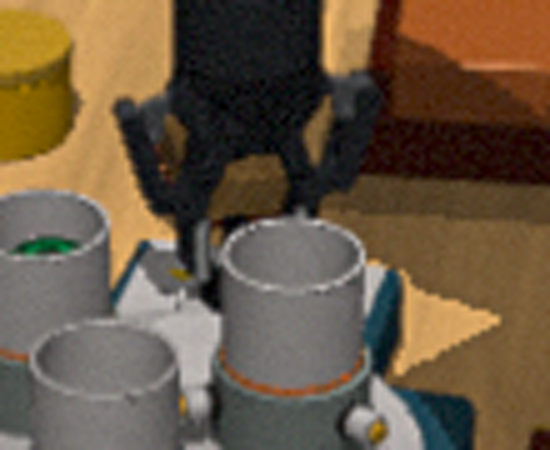

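The fingers straddle the dial bar behind the near cup, at about (250,240), with nothing in contact. I close gently.

>>> arm_command(moves=[{"ax": 0, "ay": 0, "az": 0, "dx": 0, "dy": 0, "dz": 0, "claw": 0.02}, {"ax": 0, "ay": 0, "az": 0, "dx": 0, "dy": 0, "dz": 0, "claw": 0.008}, {"ax": 0, "ay": 0, "az": 0, "dx": 0, "dy": 0, "dz": 0, "claw": 0.008}, {"ax": 0, "ay": 0, "az": 0, "dx": 0, "dy": 0, "dz": 0, "claw": 0.008}])

```text
clock: 61.95
ee_pos: [0.5516, -0.3243, 0.0768]
tool_rot: [-2.646, 1.693, -0.002]
wrist_force: [1.2, 1.7, 6.6]
opening: 0.0135
```

```bash
python3 -c "
from h import *
st()"
```

```text
{'clock': 61.95, 'qpos': [-0.6589, 0.5344, -0.0402, 0.9946, 0.0003, -2.6619], 'ee_pos': [0.5516, -0.3243, 0.0768], 'tool_rot': [-2.6458, 1.6935, -0.0024], 'wrist_force': [1.1864, 1.7316, 6.6123], 'wrist_torque': [0.343, -0.3575, -0.0142], 'opening': 0.0135}
```

>>> arm_command(moves=[{"ax": 0, "ay": 0, "az": 0, "dx": 0, "dy": -0.001, "dz": -0.003, "claw": 0.008}, {"ax": 0, "ay": 0, "az": 10, "dx": 0, "dy": -0.001, "dz": -0.003, "claw": 0.008}, {"ax": 0, "ay": 0, "az": 20, "dx": 0, "dy": -0.001, "dz": -0.003, "claw": 0.008}, {"ax": 0, "ay": 0, "az": 30, "dx": 0, "dy": -0.001, "dz": -0.003, "claw": 0.008}, {"ax": 0, "ay": 0, "az": 40, "dx": 0, "dy": -0.001, "dz": -0.003, "claw": 0.008}])

```text
clock: 62.58
ee_pos: [0.5514, -0.3239, 0.0774]
tool_rot: [1.899, -2.501, -0.003]
wrist_force: [4.5, -5.3, -21.0]
opening: 0.0133
```

>>> arm_command(moves=[{"ax": 0, "ay": 0, "az": 10, "dx": 0, "dy": 0, "dz": 0, "claw": 0.008}, {"ax": 0, "ay": 0, "az": 20, "dx": 0, "dy": 0, "dz": 0, "claw": 0.008}, {"ax": 0, "ay": 0, "az": 30, "dx": 0, "dy": 0, "dz": 0, "claw": 0.008}, {"ax": 0, "ay": 0, "az": 40, "dx": 0, "dy": 0, "dz": 0, "claw": 0.008}, {"ax": 0, "ay": 0, "az": 50, "dx": 0, "dy": 0, "dz": 0, "claw": 0.008}])

```text
clock: 63.2
ee_pos: [0.5514, -0.3239, 0.0774]
tool_rot: [0.663, -3.069, -0.002]
wrist_force: [3.6, -6.1, -20.5]
opening: 0.0131
```

```bash
python3 -c "
from h import *
st();go(.551,-.324,.078,149.5)"
```

```text
{'clock': 63.2, 'qpos': [-0.658, 0.5358, -0.0359, 1.0012, -0.0008, -1.0839], 'ee_pos': [0.5514, -0.3239, 0.0774], 'tool_rot': [0.6634, -3.0688, -0.0018], 'wrist_force': [3.6436, -6.0708, -20.4789], 'wrist_torque': [-1.0482, -1.0505, 0.0837], 'opening': 0.0131}
d [ 0.0004  0.     -0.0006] a [ 0.  -0.1 54.9]
```

>>> arm_command(moves=[{"ax": 0, "ay": 0, "az": 10, "dx": 0, "dy": -0.0007, "dz": 0.0023, "claw": 0.008}, {"ax": 0, "ay": 0, "az": 20, "dx": 0, "dy": -0.0007, "dz": 0.0023, "claw": 0.008}, {"ax": 0, "ay": 0, "az": 30, "dx": 0, "dy": -0.0007, "dz": 0.0023, "claw": 0.008}, {"ax": 0, "ay": 0, "az": 40, "dx": 0, "dy": -0.0007, "dz": 0.0023, "claw": 0.008}, {"ax": 0, "ay": 0, "az": 50, "dx": 0, "dy": -0.0007, "dz": 0.0023, "claw": 0.008}])

```text
clock: 63.82
ee_pos: [0.5515, -0.324, 0.0772]
tool_rot: [-0.695, -3.062, -0.0]
wrist_force: [-4.8, 3.3, 7.5]
opening: 0.0131
```

>>> arm_command(moves=[{"ax": 0, "ay": 0, "az": 4.5, "dx": 0, "dy": 0, "dz": 0, "claw": 0.008}, {"ax": 0, "ay": 0, "az": 4.5, "dx": 0, "dy": 0, "dz": 0, "claw": 0.008}])

```text
clock: 64.08
ee_pos: [0.5515, -0.324, 0.0772]
tool_rot: [-0.808, -3.035, -0.0]
wrist_force: [-4.6, 3.9, 7.1]
opening: 0.0132
```

```bash
python3 -c "
from h import *
st();go(.551,-.324,.078,149.5)"
```

```text
{'clock': 64.075, 'qpos': [-0.6582, 0.5356, -0.037, 0.9994, -0.0003, -0.1376], 'ee_pos': [0.5515, -0.324, 0.0772], 'tool_rot': [-0.8083, -3.0345, -0.0003], 'wrist_force': [-4.5848, 3.864, 7.1257], 'wrist_torque': [0.7346, 0.909, -0.0972], 'opening': 0.0132}
d [ 0.0004 -0.0003 -0.0008] a [-0.  -0.1  0.7]
```

>>> arm_command(moves=[{"ax": 0, "ay": 0, "az": 0, "dx": 0, "dy": 0, "dz": -0.0006, "claw": 0.04}, {"ax": 0, "ay": 0, "az": 0, "dx": 0, "dy": 0, "dz": -0.0006, "claw": 0.04}, {"ax": 0, "ay": 0, "az": 0, "dx": 0, "dy": 0, "dz": -0.03, "claw": 0.04}, {"ax": 0, "ay": 0, "az": 0, "dx": 0, "dy": 0, "dz": -0.08, "claw": 0.04}, {"ax": 0, "ay": 0, "az": 0, "dx": 0, "dy": 0, "dz": -0.14, "claw": 0.04}])

```text
clock: 64.7
ee_pos: [0.5518, -0.3242, 0.2177]
tool_rot: [-0.806, -3.035, -0.001]
wrist_force: [0.6, -1.3, -0.3]
opening: 0.0402
```

>>> arm_command(moves=[{"ax": 0, "ay": 0, "az": 0, "dx": 0.09, "dy": -0.01, "dz": -0.03, "claw": 0.04}, {"ax": 0, "ay": 0, "az": 0, "dx": 0.12, "dy": 0.03, "dz": -0.05, "claw": 0.04}, {"ax": 0, "ay": 0, "az": 0, "dx": 0.12, "dy": 0.09, "dz": -0.05, "claw": 0.04}, {"ax": 0, "ay": 0, "az": 0, "dx": 0.12, "dy": 0.15, "dz": -0.05, "claw": 0.04}, {"ax": 0, "ay": 0, "az": 0, "dx": 0.12, "dy": 0.2, "dz": -0.05, "claw": 0.04}])

```text
clock: 65.32
ee_pos: [0.548, -0.0893, 0.2672]
tool_rot: [0.806, 3.035, -0.0]
wrist_force: [1.1, -0.9, -0.3]
opening: 0.0401
```

>>> arm_command(moves=[{"ax": 0, "ay": 0, "az": 0, "dx": 0, "dy": 0.06, "dz": 0, "claw": 0.04}, {"ax": 0, "ay": 0, "az": 0, "dx": 0, "dy": 0.12, "dz": 0, "claw": 0.04}, {"ax": 0, "ay": 0, "az": 0, "dx": 0, "dy": 0.18, "dz": 0, "claw": 0.04}, {"ax": 0, "ay": 0, "az": 0, "dx": 0, "dy": 0.24, "dz": 0, "claw": 0.04}, {"ax": 0, "ay": 0, "az": 0, "dx": 0, "dy": 0.3, "dz": 0, "claw": 0.04}])

```text
clock: 65.95
ee_pos: [0.6969, 0.171, 0.2668]
tool_rot: [0.806, 3.036, -0.0]
wrist_force: [1.1, -0.6, 1.3]
opening: 0.0396
```

```bash
python3 - <<'E'
from h import *
st();pointer();d=cap('top');c=cap('side')
e=cv2.resize(d['pixels'][212:288,428:492],None,fx=8,fy=8,interpolation=2)
u=cv2.resize(d['pixels'][185:300,330:440],None,fx=2.6,fy=2.6,interpolation=2);f=cv2.resize(c['pixels'][140:255,280:400],None,fx=2.38,fy=2.6,interpolation=2)
r=np.vstack([u,f]);e=e[:600];r=r[:600];h=min(len(e),len(r));cv2.imwrite('pics/f2.png',np.hstack([e[:h],r[:h]]));print(e.shape,r.shape)
E
```

```text
{'clock': 65.95, 'qpos': [0.1273, 0.6356, 0.6718, 1.6066, -0.0002, 0.6466], 'ee_pos': [0.6969, 0.171, 0.2668], 'tool_rot': [0.8064, 3.0358, -0.0], 'wrist_force': [1.0816, -0.6254, 1.3189], 'wrist_torque': [-0.0273, -0.0488, -0.054], 'opening': 0.0396}
line mid [ 0.5587 -0.3287] from centre [ 0.0089 -0.0052] dir deg -29.5 len 0.01380469551125807 13
(600, 512, 3) (598, 286, 3)
```

View pics/f2.png

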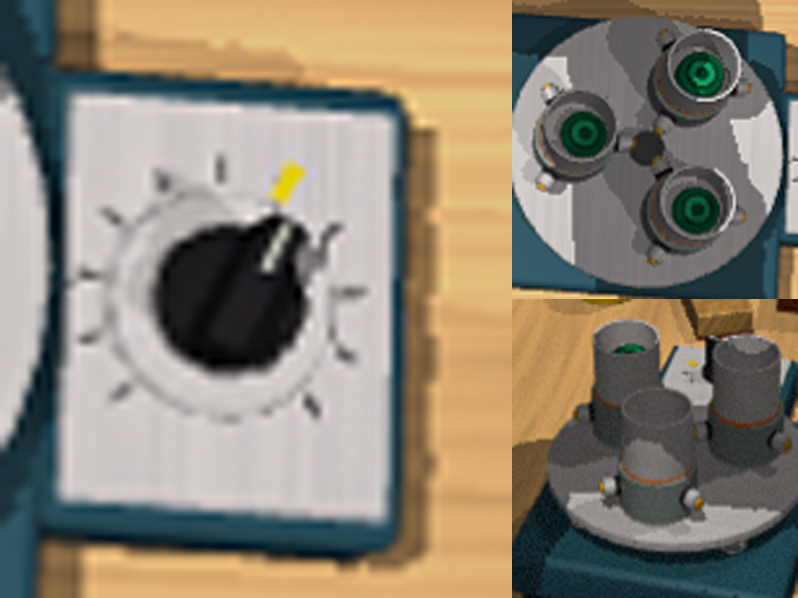

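The pointer reads −29.5° by camera and −29.8° by tool angle. The yellow mark works out to −30° to −31°, so the dial is within about 0.03 rad. The cups and discs are unchanged and the arm is clear, so I hand in.

```bash
python3 -c "
from station import bot
print(bot.job_done())"
```

```text
the job is handed in; nothing more can be done
None
```

The job is done and handed in at about 66 s on the robot's clock. No verdict is reported.

- **Counters and cups:** All four green counters went into the three cups on the bench first: two in one cup and one in each of the others. I then worked each cup down into its own socket with ±50° twists.
- **Fit check:** Each cup's pushing force stayed about the same (roughly 13–17 N) through 100° more twisting with no further descent. The last views show the orange lines at the sleeve rims and a disc in every cup. By the spring figure, the first cup came out about 1.8 mm higher than expected. I put that down to grip and spring tolerance, because the force did not relax.
- **Dial:** I turned it last. The pointer reads −29.5° by camera and −29.8° by tool angle, against −30° to −31° for the yellow mark. It may sit up to about 1.5° (0.03 rad) short, and I left it there.
- **Highest forces seen:** About 21 N at the wrist while gripping the dial, and about 18 N sideways while seating the second cup.
- **Bystanders:** I did not reach for the mallet, try square, scoop or the look-alike discs. I did not photograph all of them again at the end.

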